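# Jar the loose nuts, then lift the funnel out and hold it

## Task

Pour the six steel nuts from the blue scoop through the red funnel into the jar, then set the empty scoop down flat on the bench and let go of it. Then lift the funnel up out of the jar until its stem is a good 8 cm clear above the jar's mouth, and finish while still holding it there over the jar, level and still, so that I can screw the lid on underneath. Leave the jar standing upright, and do not disturb the lid, the side cutters or the screwdriver.

Things in the scene. Friction and masses are not known exactly. Their poses are not given: they have to be found in the camera images.
- scoop: Blue plastic scoop, 0.13 kg, flat on the bench with the six nuts in it. Origin: centre of the tray's underside; +x out of the open mouth, z up. Tray x -55 to +55 mm, outside 64 wide at the back, 56 at the mouth, floor and walls 3 thick; side walls 34 high, from x = -20 sloping down to 14 at the mouth; mouth without lip. Handle from the back to x = -158. Nuts slide at 13 to 20 degrees of slope.
- scoop_grip (a point): Middle of the scoop's straight handle, 88 mm behind the scoop's origin and 31 mm above its underside. The handle lies along scoop x, 20 mm wide (y) and 18 mm high (z 22 to 40); pinch it across its width here. Axes as the scoop's. The balance point lies about 60 mm ahead of it.
- scoop_mouth (a point): Middle of the pouring edge of the scoop: on top of its floor, at the mouth (scoop x = +55, z = +3 mm). Axes as the scoop's.
- jar: Clear plastic screw jar standing on the bench, 76 mm diameter, 95 mm high, with a neck 59 mm outside and 53 mm inside. Origin: centre of its underside; z up. About 0.26 kg. It stands loose.
- funnel: Red wide funnel, 0.08 kg, loose in the jar's mouth. Origin: centre of the stem's lower end; z up its axis; +x towards its ear. Stem 43 mm outside, 36 inside. A flat collar 66 mm wide (underside at z = 35) rests on the jar's rim, so the stem reaches 35 mm into the jar. Above it a cone widens to the rim at z = 84 mm, 110 outside, 105 inside. The ear stands beside the rim at +x.
- funnel_ear (a point): Point in the funnel's ear where it is best pinched: funnel x = +76 mm, z = +66 mm. The ear is an upright plate 10 mm thick (funnel y), from x = 54 to 94 mm and z = 54 to 84 mm. Axes as the funnel's.
- lid: BYSTANDER: the jar's white screw lid, 66 mm diameter, 15 mm high, lying on the bench. Origin: centre of its underside.
- pliers: BYSTANDER: side cutters with red and black handles, lying flat, about 175 mm long and 58 mm wide, 14 mm high. Origin under the pivot; jaws to +x (50 mm), handles to -x (122 mm).
- screwdriver: BYSTANDER: screwdriver with orange handle lying along its own x, 200 mm long, under 35 mm high, handle to -x. Origin: centre of its underside.
- nut1: Steel hex nut M10, 17 mm across flats, 19.6 mm across corners, 8 mm high, 12 g; at first it lies flat in the scoop. Origin: centre of its underside, z along its hole.
- nut2: Steel hex nut M10, 17 mm across flats, 19.6 mm across corners, 8 mm high, 12 g; at first it lies flat in the scoop. Origin: centre of its underside, z along its hole.
- nut3: Steel hex nut M10, 17 mm across flats, 19.6 mm across corners, 8 mm high, 12 g; at first it lies flat in the scoop. Origin: centre of its underside, z along its hole.
- nut4: Steel hex nut M10, 17 mm across flats, 19.6 mm across corners, 8 mm high, 12 g; at first it lies flat in the scoop. Origin: centre of its underside, z along its hole.
- nut5: Steel hex nut M10, 17 mm across flats, 19.6 mm across corners, 8 mm high, 12 g; at first it lies flat in the scoop. Origin: centre of its underside, z along its hole.
- nut6: Steel hex nut M10, 17 mm across flats, 19.6 mm across corners, 8 mm high, 12 g; at first it lies flat in the scoop. Origin: centre of its underside, z along its hole.
There are look-alikes about, which are no part of the job. There is more than one size of the scoop; the job needs the larger. Of the things that look like the funnel, the smaller one is meant.

How it is judged:
By the outcome, as a careful person would: the job done as asked, in the order asked, and still so for the second after the job is handed in, while the arm keeps its last pose, push and grip.
It also fails if it takes over 64 s, if anything falls off the work surface, if the arm or the gripper's body presses on something with over 40 N, if the wrist force passes 120 N, or if a joint passes its speed limit or range.

## Robot

A 6-joint arm with a two-finger parallel gripper is mounted at the origin on the work surface. World frame = base frame: x ahead of the robot, y to its left, z up, the work surface at z = 0. Lengths are in m, angles in degrees, forces in N, time in s.
With the tool pointing down it reaches from about 0.275 to 0.825 m from the base axis. Payload 4.9 kg.
Tool frame: the origin (TCP) lies on the centre line of the jaws, within the pads' length; the fingertips stand 14 mm ahead of it and the grasp point (between the pads) lies 5 mm behind it; z points along the fingers, y is the direction in which the jaws open and shut (so a half turn about z gives the same grasp; the last joint's range is limited). The gripper opens to 85 mm and grips with 20 to 120 N. Pads are 22 mm wide; open, the fingers measure 114 mm over their backs; the gripper's body (76 mm by 85 mm) begins 54 mm behind the grasp point. The pads swing forward as they close: fully open they stand 13 mm farther back than shut.
Start: joints at [66.91, 18.69, -11.035, 60.275, 0, 82.311], TCP at [0.146, 0.53, 0.245] pointing down, gripper open.
Joint ranges: [-152.03, 152.03], [-55.5, 102.48], [-74.3, 77.21], [-110.64, 120.58], [-84.22, 78.4], [-180, 180]. Speed limits (degrees/s): [147.25, 147.25, 180, 180, 180, 180].

## Interface

Orientations are given as a 3x3 rotation matrix whose columns are the frame's x, y, z axes.
In Python, from bench import observe, capture, job_done, look_for gives the robot as it stands.
- The arm moves only by the tool step_arm, never from a script. Its argument "targets" is a list of rows, each an object of numbers: "x", "y", "z": the shift along the world's x, y, z in cm; "yaw": the turn about the world's z in rad. A call has 1 to 8 rows; each row is the pose to reach, as a shift and turn from the pose commanded when the call began; what a row does not reach only later rows make up. A row lasts 1/8 s, in which the tool goes at most 62.5 mm and 10.7 degrees, less where a joint would pass 70% of its speed; a pose out of reach is approached as far as the arm can. A call with a gripper value outside its range is refused whole. "gripper" is the closure, from -1 (fully open) to 1 (shut), set as the call begins (left out, the last holds). The fingers move at their own pace and stop on an object; "squeeze" is the grip in N (left out, the last holds). Time passes only in rows, so rows that repeat a pose let the fingers close. It gives the time, the measured TCP pose, the force and the opening at its end, in the units of the state.
- observe(): the state, without advancing time (a new reading comes with each control period).
- capture(name): name is "side" or "top"; returns a dict with "color" (480x640x3 uint8, red, green, blue), "vertical_fov" (degrees; the focal length in pixels is half the picture's height over the tangent of half this angle, whatever the lens; pixels are square), "cx", "cy" (the principal point, pixels), "k1" (the pictures are not rectified: a ray, as slopes to the right and down, at radius r is drawn at 1 + k1 r^2 times it, then the intrinsics apply), "world_from_camera" (4x4, takes a point from camera to world coordinates). Camera axes: x right, y down, z forward; pixel columns grow to the right and rows downward; lengths in m; the calibration is good to about 2 mm. A picture is of the moment at which its call begins. There is no depth.
- job_done(): hands the job in, once; it reports no verdict.
Trained networks look in a picture, given as the dict that the camera call returned (one of the last four; its "shot" number tells which), for a name from the list of things; names that differ only in an ending like _2 or _b are one class to them, and where a whole thing is asked for, a point or a joint stands for the part that bears it (a point fixed in the world has none). Each returns a list of dicts, best first, with "p" (0 to 1); they miss things now and then, are a little off and sometimes report something else, mostly with a low value. They report only what shows in the picture. A call takes as long as a camera call. They do not tell look-alikes from the thing itself.
- look_for(picture, label): "extent" ([left, top, right, bottom] as shares, 0 to 1, of the picture: columns of its width, rows of its height, round what is visible of it).
The state is a dict: "t": time; "joints": joint angles; "joint_velocities": joint speeds; "effort": joint torques, N m; "ee_pos": TCP position; "ee_rot": TCP orientation; "ft_force": force on the tool from outside, world axes, zero at the start; "moment": the same for the moment, N m; "gripper_width": finger opening in m.
Only numpy, scipy, OpenCV 4.12 (cv2) and the standard library are available. Lean on these libraries where they do the work, as an engineer would, in place of code of your own. Each camera call takes 0.05 s, during which the arm holds its last target.

## Working session

There is one attempt and no reset: what is moved stays moved. The work goes in short steps, Python scripts to look and compute and a tool call to move; the robot and the scene stay as the last step left them, time stands still between calls to the robot, and variables do not carry over. Pictures are saved under pics/ and viewed, and the job is handed in when it is done.

Besides the shell and the picture viewer there is one more tool, called after "Request:" in YAML: its name, and indented under it one key for each argument. step_arm: Moves the arm, as the interface text tells. Its arguments: {"type":"object","properties":{"targets":{"type":"array"},"gripper":{"type":"number"},"squeeze":{"type":"number"}},"required":["targets"]}

```bash
ls; mkdir -p pics; cat > h.py <<'E'
import numpy as np, cv2
from bench import observe, capture, job_done, look_for
def K(c):
    h,w=c["color"].shape[:2]; f=h/2/np.tan(np.radians(c["vertical_fov"])/2); return f,c["cx"],c["cy"],c["k1"]
def ray(c,u,v):
    f,cx,cy,k1=K(c); xd,yd=(u-cx)/f,(v-cy)/f; x,y=xd,yd
    for _ in range(30):
        r2=x*x+y*y; x,y=xd/(1+k1*r2),yd/(1+k1*r2)
    T=np.array(c["world_from_camera"]); return T[:3,3],T[:3,:3]@np.array([x,y,1.])
def at_z(c,u,v,z):
    o,d=ray(c,u,v); return o+d*(z-o[2])/d[2]
def proj(c,p):
    f,cx,cy,k1=K(c); T=np.array(c["world_from_camera"]); q=T[:3,:3].T@(np.array(p)-T[:3,3])
    x,y=q[0]/q[2],q[1]/q[2]; s=1+k1*(x*x+y*y); return np.array([cx+f*x*s,cy+f*y*s])
def tri(c1,p1,c2,p2):
    o1,d1=ray(c1,*p1);o2,d2=ray(c2,*p2);d1/=np.linalg.norm(d1);d2/=np.linalg.norm(d2)
    s=np.linalg.lstsq(np.stack([d1,-d2],1),o2-o1,rcond=None)[0]
    a=o1+s[0]*d1;b=o2+s[1]*d2; return (a+b)/2,np.linalg.norm(a-b)
def save(c,n): cv2.imwrite(f"pics/{n}.png",cv2.cvtColor(c["color"],cv2.COLOR_RGB2BGR))
def both(n):
    s,t=capture("side"),capture("top"); save(s,n+"_side"); save(t,n+"_top"); return s,t
E
python3 - <<'E'
from h import *
np.set_printoptions(precision=4,suppress=True)
print(observe())
s,t=both("a")
for c,n in((s,"side"),(t,"top")):
    print(n,c["vertical_fov"],c["cx"],c["cy"],c["k1"]);print(np.array(c["world_from_camera"]))
    for l in["scoop","jar","funnel","lid","pliers","screwdriver","nut1"]:
        for d in look_for(c,l): print(l,round(d["p"],2),(np.array(d["extent"])*[640,480,640,480]).round())
E
```

```text
pics
{'t': 0.0, 'joints': array([ 66.9103,  18.732 , -11.092 ,  60.2754,   0.0003,  82.3097]), 'joint_velocities': array([-0.0623,  0.0591,  0.0669,  0.0257, -0.0458,  0.0136]), 'effort': array([  0.0009, -44.3394,  26.2443,   0.0153,   0.0001,  -0.    ]), 'ee_pos': array([0.1458, 0.5297, 0.2445]), 'ee_rot': array([[-0.9641,  0.2655, -0.0007],
       [ 0.2655,  0.9641, -0.0016],
       [ 0.0002, -0.0017, -1.    ]]), 'ft_force': array([0.7956, 0.4092, 0.413 ]), 'moment': array([-0.0743, -0.0101,  0.0589]), 'gripper_width': 0.0853968687798336}
side 57.68340114152296 321.234194360607 245.14529950701913 -0.0462098061026275
[[ 0.8474 -0.365   0.3856  0.1945]
 [-0.5308 -0.5692  0.6279 -0.5986]
 [-0.0097 -0.7368 -0.6761  0.7342]
 [ 0.      0.      0.      1.    ]]
scoop 0.91 [279. 290. 374. 346.]
scoop 0.57 [412. 283. 462. 325.]
jar 0.82 [268. 220. 299. 261.]
funnel 0.81 [143. 202. 231. 267.]
funnel 0.58 [258. 187. 319. 228.]
lid 0.92 [370. 235. 399. 260.]
lid 0.22 [280. 293. 371. 352.]
pliers 0.6 [364. 398. 447. 477.]
screwdriver 0.61 [202. 187. 256. 213.]
nut1 0.53 [344. 313. 351. 315.]
nut1 0.49 [332. 309. 340. 322.]
nut1 0.49 [335. 304. 343. 313.]
top 55.57347582192154 320.67204551782055 231.71826167925155 0.003473844336894482
[[ 0.0107 -0.9841  0.1773  0.3909]
 [-0.9992 -0.0037  0.0398 -0.0109]
 [-0.0385 -0.1776 -0.9833  0.9236]
 [ 0.      0.      0.      1.    ]]
scoop 0.65 [378. 213. 419. 324.]
scoop 0.63 [419. 129. 450. 193.]
jar 0.81 [260. 233. 289. 261.]
funnel 0.68 [229. 180. 295. 266.]
funnel 0.68 [155. 295. 240. 405.]
lid 0.63 [326. 133. 357. 164.]
lid 0.47 [385. 257. 397. 264.]
pliers 0.62 [489. 257. 578. 289.]
screwdriver 0.58 [109. 241. 198. 284.]
nut1 0.67 [488. 260. 577. 292.]
nut1 0.64 [399. 256. 407. 265.]
nut1 0.56 [384. 232. 396. 249.]
nut1 0.55 [387. 245. 394. 254.]
nut1 0.55 [395. 231. 409. 240.]
nut1 0.38 [399. 244. 406. 258.]
```

View pics/a_side.png

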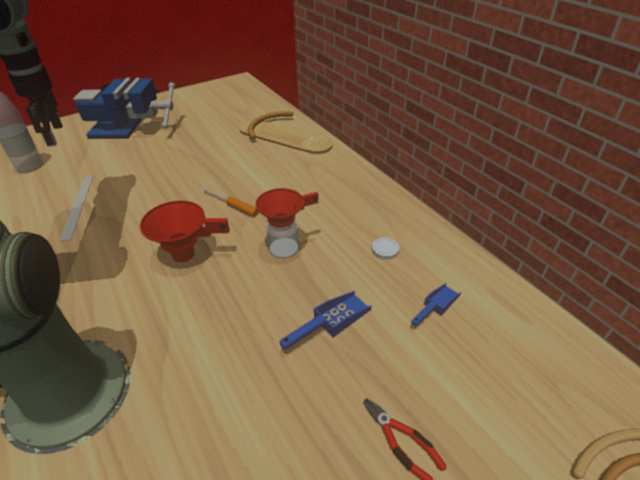

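View pics/a_top.png

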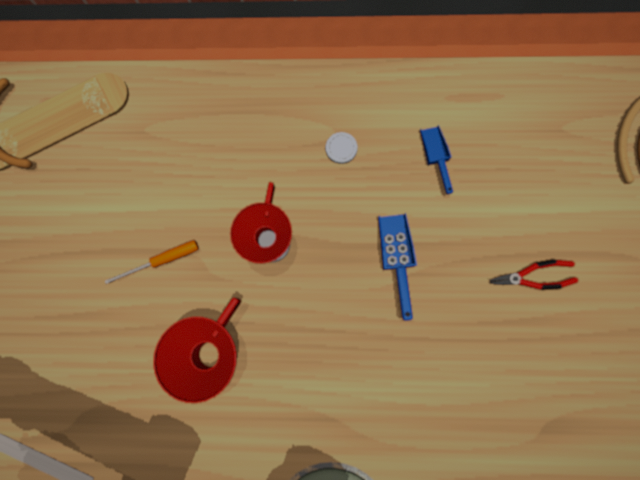

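```bash
cat > fit.py <<'E'
from h import *
from scipy.optimize import least_squares
def R(a): return np.array([[np.cos(a),-np.sin(a),0],[np.sin(a),np.cos(a),0],[0,0,1]])
def poly(c,pts): return np.array([proj(c,p) for p in pts])
E
python3 - <<'E'
from fit import *
import cv2
t=capture("top");s=capture("side")
z=lambda c,x0,y0,x1,y1,k:cv2.resize(cv2.cvtColor(c["color"][y0:y1,x0:x1],cv2.COLOR_RGB2BGR),None,fx=k,fy=k,interpolation=cv2.INTER_CUBIC)
a=z(t,365,205,465,330,4);b=z(t,220,170,310,275,4);
H=500;cv2.imwrite("pics/b.png",np.hstack([a[:H], np.pad(b,((0,80),(0,0),(0,0)))[:H]]))
a=z(s,270,280,385,355,4);b=z(s,250,180,325,265,4)
cv2.imwrite("pics/c.png",np.hstack([np.pad(a,((0,40),(0,0),(0,0))), b]))
E
```

```text
(no output)
```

View pics/b.png

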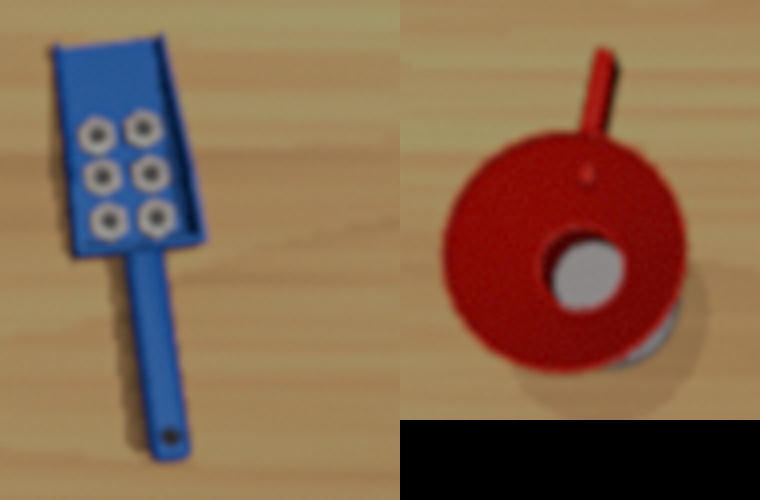

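View pics/c.png

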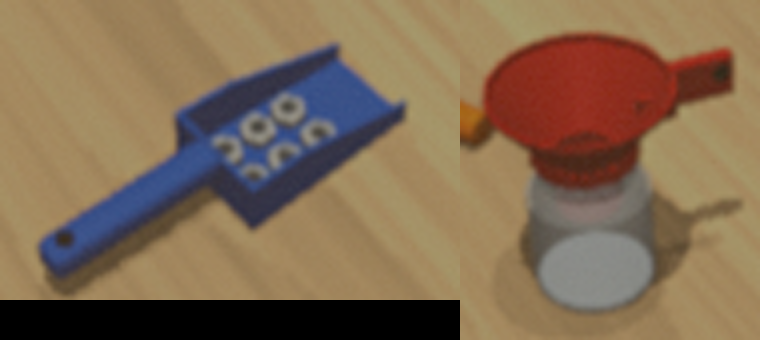

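```bash
python3 - <<'E'
from fit import *
t=capture("top");s=capture("side")
P=lambda x0,y0,u,v:np.array([x0+(u+.5)/4-.5,y0+(v+.5)/4-.5])
# scoop
obs=[(t,P(365,205,55,47),(55,28,14)),(t,P(365,205,162,37),(55,-28,14)),(t,P(365,205,73,258),(-55,32,34)),(t,P(365,205,207,243),(-55,-32,34)),
(t,P(365,205,155,460),(-158,10,40)),(t,P(365,205,188,456),(-158,-10,40)),
(s,P(270,280,337,45),(55,28,14)),(s,P(270,280,403,103),(55,-28,14)),(s,P(270,280,180,118),(-55,32,34))]
def f(q,ob,z0): return np.concatenate([proj(c,np.r_[q[0],q[1],z0]+R(q[2])@(np.array(m)/1000))-p for c,p,m in ob])
r=least_squares(f,[.42,-.1,0],args=(obs,0)); x,y,a=r.x
print("scoop",x,y,np.degrees(a),r.fun.round(1))
for n,m in(("grip",(-.088,0,.031)),("mouth",(.055,0,.003)),("end",(-.158,0,.03))): print(n,(np.r_[x,y,0]+R(a)@np.array(m)).round(4))
# funnel
b0=(220,170); rim=at_z(t,*P(*b0,165,251),.144); ear=at_z(t,*P(*b0,205,48),.144); ear2=at_z(t,*P(*b0,193,132),.144)
print("rim",rim,"earend",ear,ear2,np.linalg.norm(ear-rim),np.degrees(np.arctan2(*(ear-rim)[1::-1])))
a2=np.arctan2(*(ear-ear2)[1::-1]);print(np.degrees(a2))
# rim diam
print(np.linalg.norm(at_z(t,*P(*b0,43,251),.144)-at_z(t,*P(*b0,287,251),.144)))
# side rim
c0=(250,180); sx=lambda u,v:P(*c0,u-460,v)
print("side rim left/right/top/bot",at_z(s,*sx(484,95),.144),at_z(s,*sx(677,95),.144),at_z(s,*sx(582,36),.144),at_z(s,*sx(582,158),.144))
# jar bottom white disc ~ z=.003
print("jar base",at_z(s,*sx(595,272),.003))
for l,c,uv in(("lid",t,(341.5,148)),("plier tip",t,(490,281)),("sd",t,(197,246)),("sdtip",t,(107,282)),("bigfun",t,(196,359)),("bigear",t,(238,298)),("smallscoop",t,(451,191))): print(l,at_z(c,*uv,.02))
E
```

```text
scoop 0.5371525947279937 -0.12480970252710143 6.209413506830353 [-0.1 -0.8  0.7 -1.2  1.  -0.6  0.4 -0.2 -0.9  1.5  1.4  1.4 -0.1 -1.3
  0.9 -0.4 -1.8 -2. ]
grip [ 0.4497 -0.1343  0.031 ]
mouth [ 0.5918 -0.1189  0.003 ]
end [ 0.3801 -0.1419  0.03  ]
rim [0.5299672 0.1252911 0.144    ] earend [0.62198301 0.11048995 0.144     ] [0.58347403 0.1146619  0.144     ] 0.09319862174115272 -9.138001108345039
-6.183135278599164
0.1073181402984966
side rim left/right/top/bot [0.48074875 0.14663701 0.144     ] [0.57186394 0.08774075 0.144     ] [0.55400217 0.16719125 0.144     ] [0.50070188 0.06717458 0.144     ]
jar base [0.52801515 0.12326145 0.003     ]
lid [ 0.73122838 -0.01586569  0.02      ]
plier tip [ 0.45747791 -0.30584767  0.02      ]
sd [0.52353036 0.27622471 0.02      ]
sdtip [0.44943491 0.4549559  0.02      ]
bigfun [0.30214493 0.26494112 0.02      ]
bigear [0.41997129 0.18797486 0.02      ]
smallscoop [ 0.63874749 -0.23782414  0.02      ]
```

Request:
step_arm:
  targets:
    - {"x": 2.5, "y": -5.5, "yaw": 0.03}
    - {"x": 5, "y": -11, "yaw": 0.06}
    - {"x": 7.5, "y": -16.5, "yaw": 0.1}
    - {"x": 10, "y": -22, "yaw": 0.13}
    - {"x": 12.5, "y": -27.5, "yaw": 0.16}
    - {"x": 15, "y": -33, "yaw": 0.19}
    - {"x": 17.5, "y": -38.5, "yaw": 0.22}
    - {"x": 20, "y": -44, "yaw": 0.25}
  gripper: -1
  squeeze: 100

```text
validation failed for argument at $.ta...
```

Request:
step_arm:
  targets:
    - {"x": 2.6, "y": -5.6, "z": -1, "yaw": 0.03}
    - {"x": 5.2, "y": -11.2, "z": -3, "yaw": 0.06}
    - {"x": 7.8, "y": -16.8, "z": -6, "yaw": 0.1}
    - {"x": 10.4, "y": -22.4, "z": -10, "yaw": 0.127}
    - {"x": 10.4, "y": -22.4, "z": -13, "yaw": 0.127}
    - {"x": 10.4, "y": -22.4, "z": -13, "yaw": 0.127}

```text
t: 1.75
ee_pos: [0.2488, 0.3041, 0.1139]
ee_rot: [[-0.99, 0.144, -0.004], [0.144, 0.99, -0.003], [0.003, -0.004, -1.0]]
ft_force: [-0.2, 0.1, 0.3]
gripper_width: 0.0851
```

```bash
python3 - <<'E'
from h import *
both("d")
E
```

```text
(no output)
```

View pics/d_top.png

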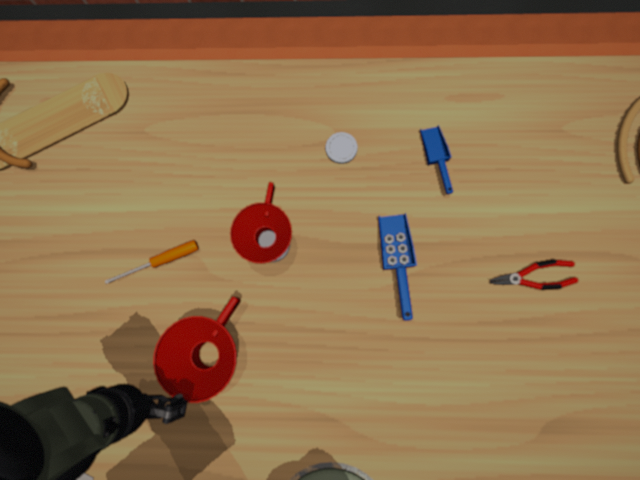

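View pics/d_side.png

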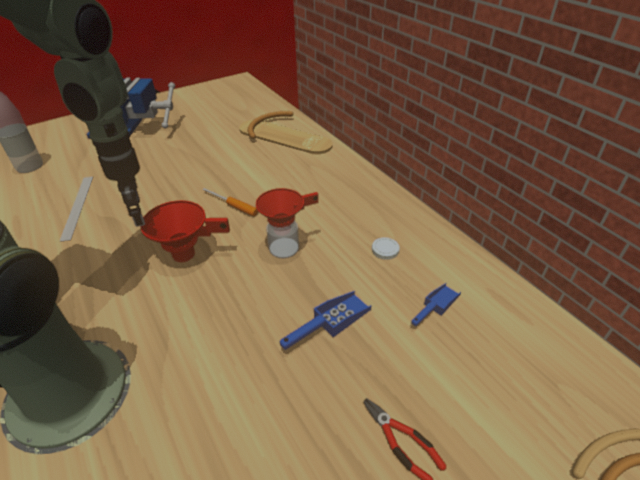

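The first call was refused because its rows had no z, and only the second ran. The gripper now sits just beside the larger funnel at top ≈(170,405). Nothing is touched and the forces are near zero. I'll go straight up before travelling.

Request:
step_arm:
  targets:
    - {"x": 0, "y": 0, "z": 5, "yaw": 0}
    - {"x": 0, "y": 0, "z": 10, "yaw": 0}
    - {"x": 0, "y": 0, "z": 13, "yaw": 0}
    - {"x": 2.5, "y": -5.5, "z": 13, "yaw": 0.03}
    - {"x": 5, "y": -11, "z": 13, "yaw": 0.06}
    - {"x": 7.5, "y": -16.5, "z": 13, "yaw": 0.1}
    - {"x": 10, "y": -22, "z": 13, "yaw": 0.14}
    - {"x": 12.5, "y": -27.5, "z": 13, "yaw": 0.17}
  gripper: -1
  squeeze: 100

```text
t: 2.85
ee_pos: [0.377, 0.0302, 0.2476]
ee_rot: [[-0.999, -0.031, 0.005], [-0.031, 1.0, -0.0], [-0.005, -0.001, -1.0]]
ft_force: [1.2, 0.9, 0.8]
gripper_width: 0.0851
```

Request:
step_arm:
  targets:
    - {"x": 2.5, "y": -5.5, "z": 0, "yaw": 0.03}
    - {"x": 5, "y": -11, "z": 0, "yaw": 0.06}
    - {"x": 7.5, "y": -16.5, "z": -4, "yaw": 0.08}
    - {"x": 7.5, "y": -16.5, "z": -9, "yaw": 0.08}
    - {"x": 7.5, "y": -16.5, "z": -14, "yaw": 0.08}
    - {"x": 7.5, "y": -16.5, "z": -14, "yaw": 0.08}
    - {"x": 7.5, "y": -16.5, "z": -14, "yaw": 0.08}

```text
t: 3.72
ee_pos: [0.452, -0.1338, 0.1076]
ee_rot: [[-0.994, -0.11, 0.003], [-0.11, 0.994, -0.001], [-0.003, -0.002, -1.0]]
ft_force: [1.4, -0.1, -0.6]
gripper_width: 0.0852
```

```bash
python3 - <<'E'
from h import *
o=observe();print(o["ee_pos"],np.degrees(np.arctan2(o["ee_rot"][1,1],o["ee_rot"][0,1])),o["joints"])
s,t=both("e")
z=lambda c,x0,y0,x1,y1,k:cv2.resize(cv2.cvtColor(c["color"][y0:y1,x0:x1],cv2.COLOR_RGB2BGR),None,fx=k,fy=k)
cv2.imwrite("pics/e.png",np.hstack([z(t,350,200,450,350,4),z(s,250,220,350,370,4)]))
E
```

```text
[ 0.4519937  -0.13375634  0.10755494] 96.29178456898322 [-2.54663430e+01  1.89592712e+01 -3.36138459e+01  3.72531340e+01
 -2.31259129e-03 -3.17582506e+01]
```

View pics/e.png

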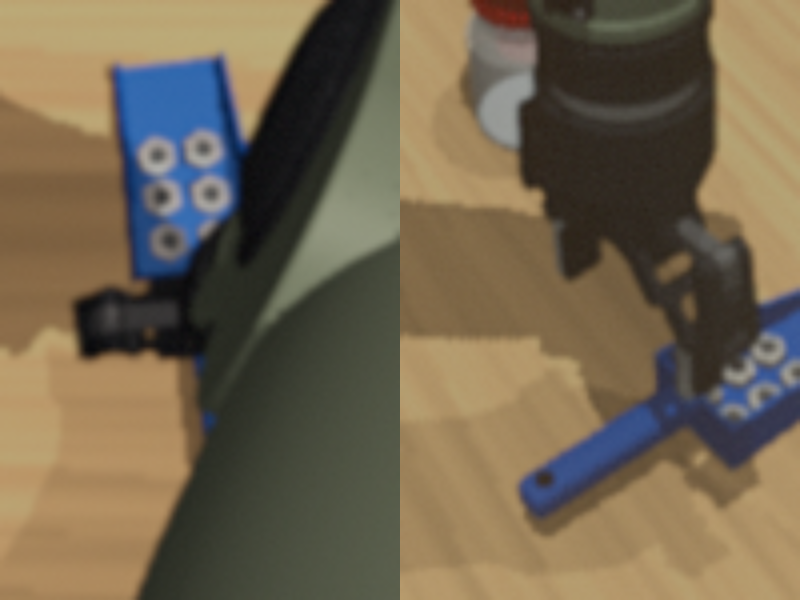

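Top view: the jaws straddle the handle behind the tray. Descending and closing.

Request:
step_arm:
  targets:
    - {"x": -0.2, "y": 0, "z": -3, "yaw": 0}
    - {"x": -0.2, "y": 0, "z": -6, "yaw": 0}
    - {"x": -0.2, "y": 0, "z": -8.1, "yaw": 0}
    - {"x": -0.2, "y": 0, "z": -8.1, "yaw": 0}

```text
t: 4.32
ee_pos: [0.4484, -0.1337, 0.0249]
ee_rot: [[-0.994, -0.108, 0.0], [-0.108, 0.994, -0.0], [-0.0, -0.0, -1.0]]
ft_force: [0.7, -0.6, -0.0]
gripper_width: 0.0852
```

Request:
step_arm:
  targets:
    - {"x": 0, "y": 0, "z": 0, "yaw": 0}
    - {"x": 0, "y": 0, "z": 0, "yaw": 0}
    - {"x": 0, "y": 0, "z": 0, "yaw": 0}
    - {"x": 0, "y": 0, "z": 0, "yaw": 0}
    - {"x": 0, "y": 0, "z": 0, "yaw": 0}
    - {"x": 0, "y": 0, "z": 0, "yaw": 0}
  gripper: 1
  squeeze: 110

```text
t: 5.08
ee_pos: [0.4484, -0.134, 0.025]
ee_rot: [[-0.994, -0.108, 0.001], [-0.108, 0.994, -0.001], [-0.001, -0.001, -1.0]]
ft_force: [-2.0, 0.6, 6.1]
gripper_width: 0.0185
```

Request:
step_arm:
  targets:
    - {"x": 0, "y": 0, "z": 1, "yaw": 0}
    - {"x": 0, "y": 0, "z": 2.5, "yaw": 0}
    - {"x": 0, "y": 0, "z": 4, "yaw": 0}
    - {"x": 0, "y": 0, "z": 5, "yaw": 0}
    - {"x": 0, "y": 0, "z": 5, "yaw": 0}
    - {"x": 0, "y": 0, "z": 5, "yaw": 0}

```text
t: 5.82
ee_pos: [0.4477, -0.1336, 0.074]
ee_rot: [[-0.994, -0.108, -0.001], [-0.108, 0.994, 0.0], [0.001, 0.0, -1.0]]
ft_force: [0.2, 0.0, -1.5]
gripper_width: 0.0184
```

```bash
python3 - <<'E'
from h import *
o=observe();print(o["ee_pos"],o["ft_force"],o["moment"],o["gripper_width"])
s,t=both("f")
z=lambda c,x0,y0,x1,y1,k:cv2.resize(cv2.cvtColor(c["color"][y0:y1,x0:x1],cv2.COLOR_RGB2BGR),None,fx=k,fy=k)
cv2.imwrite("pics/f.png",np.hstack([z(t,350,200,450,350,4),z(s,270,240,370,390,4)]))
E
```

```text
[ 0.44772283 -0.13357863  0.07395728] [ 0.18322597  0.04486076 -1.51978548] [-0.03822961  0.08728919  0.04131701] 0.0183845523594021
```

View pics/f.png

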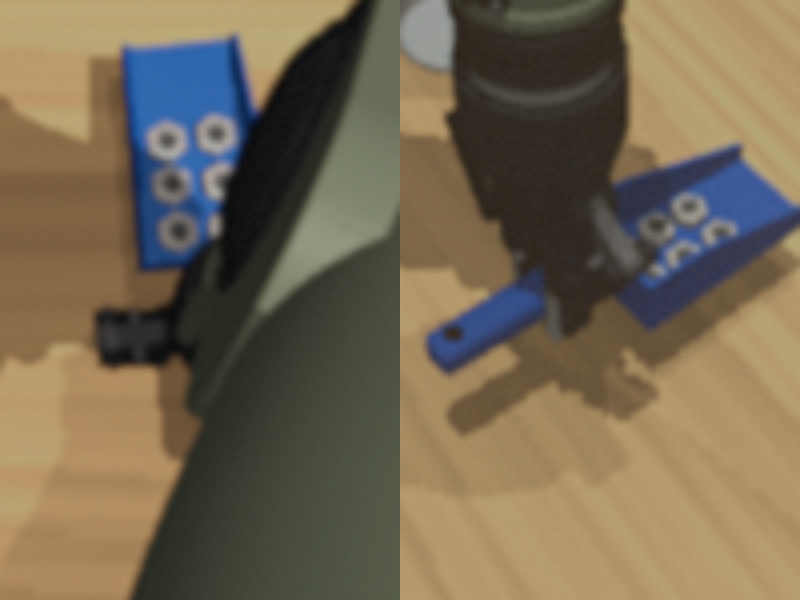

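Side view: the scoop is held level and all six nuts are still in it. Before going over the funnel I'll test how the scoop pivots in the grip, low over the bench so the bench limits any sag to about 7°.

Request:
step_arm:
  targets:
    - {"x": 0, "y": 0, "z": -1.5, "yaw": 0}
    - {"x": 0, "y": 0, "z": -3.1, "yaw": 0}
    - {"x": 0, "y": 0, "z": -3.1, "yaw": 0}
  squeeze: 70

```text
t: 6.3
ee_pos: [0.4467, -0.1331, 0.042]
ee_rot: [[-0.994, -0.108, -0.003], [-0.108, 0.994, 0.001], [0.003, 0.002, -1.0]]
ft_force: [0.7, 0.8, -1.8]
gripper_width: 0.018
```

Request:
step_arm:
  targets:
    - {"x": 0, "y": 0, "z": 0, "yaw": 0}
    - {"x": 0, "y": 0, "z": 0, "yaw": 0}
  squeeze: 45

```text
t: 6.55
ee_pos: [0.4485, -0.1339, 0.0438]
ee_rot: [[-0.994, -0.108, 0.001], [-0.108, 0.994, -0.0], [-0.001, -0.001, -1.0]]
ft_force: [0.4, 0.3, -2.1]
gripper_width: 0.0185
```

```bash
cat > look.py <<'E'
from h import *
import sys
def zz(c,x0,y0,x1,y1,k): return cv2.resize(cv2.cvtColor(c["color"][y0:y1,x0:x1],cv2.COLOR_RGB2BGR),None,fx=k,fy=k,interpolation=cv2.INTER_CUBIC)
def st():
    o=observe();print(round(o["t"],2),o["ee_pos"].round(4),"F",o["ft_force"].round(2),"M",o["moment"].round(3),"w",round(o["gripper_width"],4))
E
python3 - <<'E'
from look import *
st(); s=capture("side"); cv2.imwrite("pics/g1.png",zz(s,260,240,400,370,4))
E
```

```text
6.55 [ 0.4485 -0.1339  0.0438] F [ 0.37  0.25 -2.12] M [-0.049  0.115 -0.082] w 0.0185
```

View pics/g1.png

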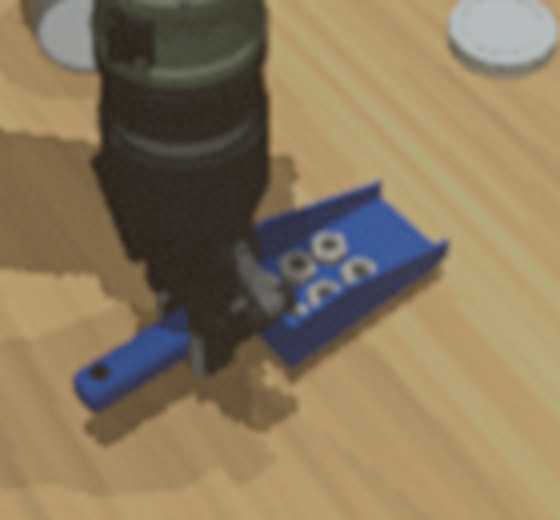

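```bash
cat >> look.py <<'E'
from scipy.spatial.transform import Rotation as RR
def scoop_pts(grip,yaw,pitch,ms):
    Rm=RR.from_euler("zy",[yaw,pitch],degrees=True).as_matrix()
    return [np.array(grip)+Rm@((np.array(m)-[-88,0,31])/1000) for m in ms]
MS=[(55,28,14),(55,-28,14),(-158,0,40)]
E
python3 - <<'E'
from look import *
s=capture("side"); st()
o=observe();g=o["ee_pos"]+[0,0,.005]
for p in(0,2,4,6,8): print(p,[(proj(s,q)).round(1) for q in scoop_pts(g,6.2,p,MS)])
E
```

```text
6.65 [ 0.4484 -0.1339  0.0438] F [ 0.39 -0.17 -1.47] M [-0.027  0.119  0.071] w 0.0185
0 [array([353.6, 284.3]), array([371.2, 299.7]), array([278.6, 336.3])]
2 [array([353.2, 285.9]), array([370.8, 301.4]), array([278.7, 335.4])]
4 [array([352.8, 287.5]), array([370.3, 303.1]), array([278.8, 334.5])]
6 [array([352.3, 289.2]), array([369.8, 304.8]), array([278.9, 333.6])]
8 [array([351.8, 290.9]), array([369.2, 306.6]), array([279.1, 332.7])]
```

Request:
step_arm:
  targets:
    - {"x": 0, "y": 0, "z": 0, "yaw": 0}
    - {"x": 0, "y": 0, "z": 0, "yaw": 0}
  squeeze: 30

```text
t: 6.9
ee_pos: [0.4481, -0.1338, 0.0435]
ee_rot: [[-0.994, -0.108, 0.0], [-0.108, 0.994, -0.0], [-0.0, -0.0, -1.0]]
ft_force: [1.1, -0.4, -0.7]
gripper_width: 0.0182
```

```bash
python3 - <<'E'
from look import *
st(); s=capture("side"); cv2.imwrite("pics/g2.png",zz(s,260,240,400,370,4))
E
```

```text
6.9 [ 0.4481 -0.1338  0.0435] F [ 1.13 -0.39 -0.75] M [-0.018  0.188  0.023] w 0.0182
```

View pics/g2.png

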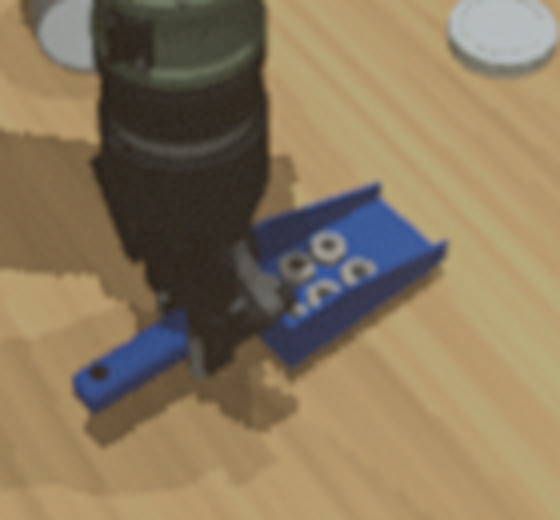

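At 30 N nothing visible has changed: the mouth corners are still at crop (380,185) and (447,243). Next, 20 N.

Request:
step_arm:
  targets:
    - {"x": 0, "y": 0, "z": 0, "yaw": 0}
    - {"x": 0, "y": 0, "z": 0, "yaw": 0}
    - {"x": 0, "y": 0, "z": 0, "yaw": 0}
    - {"x": 0, "y": 0, "z": 0, "yaw": 0}
  squeeze: 20

```text
t: 7.45
ee_pos: [0.448, -0.1337, 0.0433]
ee_rot: [[-0.994, -0.108, -0.0], [-0.108, 0.994, 0.0], [0.0, 0.0, -1.0]]
ft_force: [-0.6, 0.9, -2.6]
gripper_width: 0.0186
```

```bash
python3 - <<'E'
from look import *
st(); s=capture("side"); cv2.imwrite("pics/g3.png",zz(s,260,240,400,370,4))
E
```

```text
7.45 [ 0.448  -0.1337  0.0433] F [-0.61  0.92 -2.58] M [-0.006  0.134 -0.002] w 0.0186
```

View pics/g3.png

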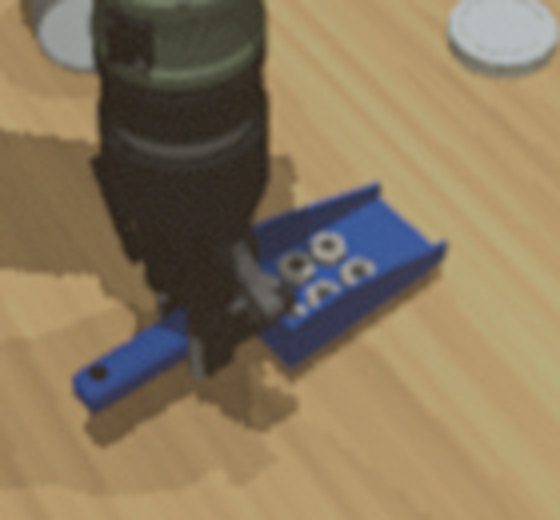

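Even at 20 N the scoop doesn't slip. I'll try easing the jaw closure while still low over the bench.

Request:
step_arm:
  targets:
    - {"x": 0, "y": 0, "z": 0, "yaw": 0}
    - {"x": 0, "y": 0, "z": 0, "yaw": 0}
  gripper: 0.62

```text
t: 7.75
ee_pos: [0.448, -0.1337, 0.0433]
ee_rot: [[-0.994, -0.108, -0.0], [-0.108, 0.994, 0.0], [0.0, 0.0, -1.0]]
ft_force: [0.5, 0.3, -2.0]
gripper_width: 0.0182
```

```bash
python3 - <<'E'
from look import *
st(); s=capture("side"); cv2.imwrite("pics/g4.png",zz(s,260,240,400,370,4))
E
```

```text
7.75 [ 0.448  -0.1337  0.0433] F [ 0.51  0.32 -2.02] M [-0.041  0.134 -0.02 ] w 0.0182
```

View pics/g4.png

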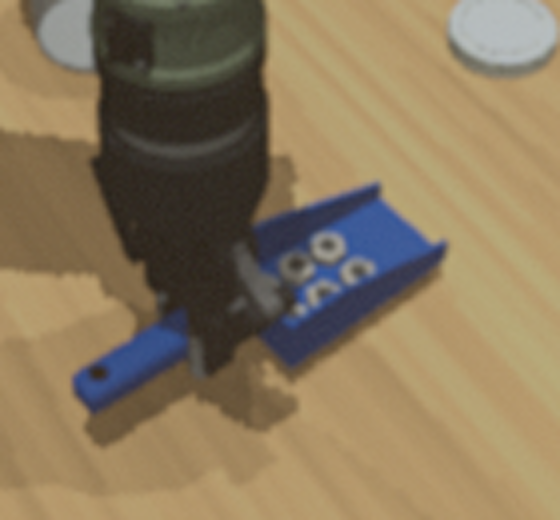

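Request:
step_arm:
  targets:
    - {"x": 0, "y": 0, "z": 0, "yaw": 0}
    - {"x": 0, "y": 0, "z": 0, "yaw": 0}
  gripper: 0.59

```text
t: 8.05
ee_pos: [0.4481, -0.1337, 0.0433]
ee_rot: [[-0.994, -0.108, 0.0], [-0.108, 0.994, -0.0], [-0.0, -0.0, -1.0]]
ft_force: [-0.2, 0.8, -3.6]
gripper_width: 0.0184
```

Request:
step_arm:
  targets:
    - {"x": 0, "y": 0, "z": 0, "yaw": 0}
    - {"x": 0, "y": 0, "z": 0, "yaw": 0}
  gripper: 0.57

```text
t: 8.3
ee_pos: [0.448, -0.1337, 0.0433]
ee_rot: [[-0.994, -0.108, -0.0], [-0.108, 0.994, -0.0], [0.0, -0.0, -1.0]]
ft_force: [-0.4, 0.1, -2.4]
gripper_width: 0.0185
```

```bash
python3 - <<'E'
from look import *
st(); s=capture("side"); cv2.imwrite("pics/g5.png",zz(s,260,240,400,370,4))
E
```

```text
8.3 [ 0.448  -0.1337  0.0433] F [-0.42  0.08 -2.39] M [-0.014  0.135 -0.034] w 0.0185
```

View pics/g5.png

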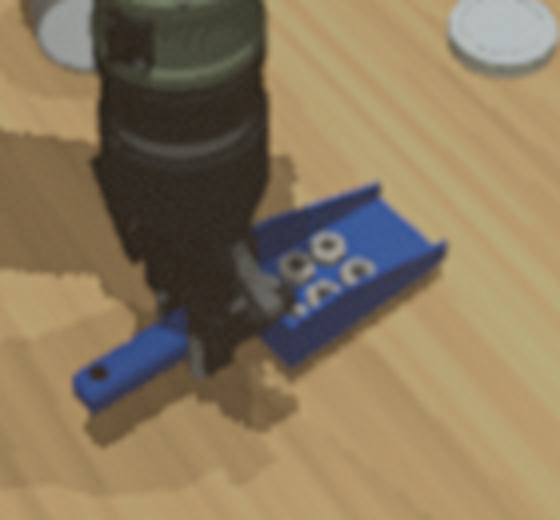

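Request:
step_arm:
  targets:
    - {"x": 0, "y": 0, "z": 0, "yaw": 0}
  gripper: 0.555

```text
t: 8.48
ee_pos: [0.448, -0.1337, 0.0433]
ee_rot: [[-0.994, -0.108, -0.0], [-0.108, 0.994, 0.0], [0.0, 0.0, -1.0]]
ft_force: [0.8, -0.7, -2.9]
gripper_width: 0.0193
```

Request:
step_arm:
  targets:
    - {"x": 0, "y": 0, "z": 0, "yaw": 0}
  gripper: 0.54

```text
t: 8.6
ee_pos: [0.4481, -0.1337, 0.0433]
ee_rot: [[-0.994, -0.108, -0.0], [-0.108, 0.994, 0.0], [0.0, 0.0, -1.0]]
ft_force: [-0.2, -0.9, -2.2]
gripper_width: 0.0196
```

```bash
python3 - <<'E'
from look import *
st(); s=capture("side"); cv2.imwrite("pics/g6.png",zz(s,260,240,400,370,4))
E
```

```text
8.6 [ 0.4481 -0.1337  0.0433] F [-0.19 -0.87 -2.17] M [-0.001  0.152 -0.002] w 0.0196
```

View pics/g6.png

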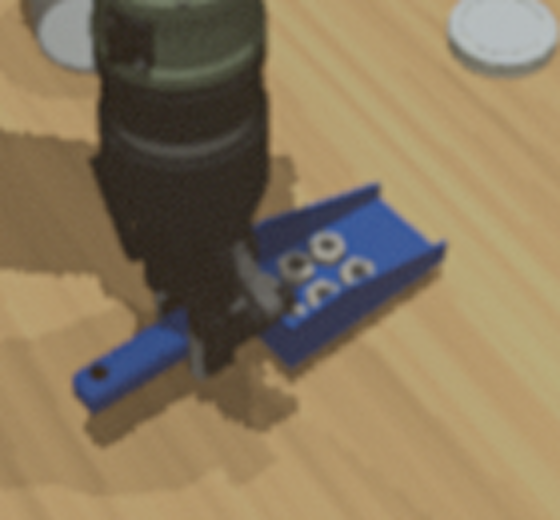

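The width is now following the closure (19.6 mm), so I'll ease it a bit more.

Request:
step_arm:
  targets:
    - {"x": 0, "y": 0, "z": 0, "yaw": 0}
  gripper: 0.53

```text
t: 8.78
ee_pos: [0.4484, -0.1338, 0.0435]
ee_rot: [[-0.994, -0.108, 0.001], [-0.108, 0.994, -0.0], [-0.001, -0.0, -1.0]]
ft_force: [-0.4, 0.7, -0.4]
gripper_width: 0.0199
```

Request:
step_arm:
  targets:
    - {"x": 0, "y": 0, "z": 0, "yaw": 0}
  gripper: 0.52

```text
t: 8.9
ee_pos: [0.4484, -0.1339, 0.0435]
ee_rot: [[-0.994, -0.108, 0.001], [-0.108, 0.994, -0.0], [-0.001, -0.0, -1.0]]
ft_force: [-0.4, -0.3, 0.3]
gripper_width: 0.0207
```

```bash
python3 - <<'E'
from look import *
st(); s=capture("side"); cv2.imwrite("pics/g7.png",zz(s,260,240,400,370,4))
E
```

```text
8.9 [ 0.4484 -0.1339  0.0435] F [-0.39 -0.34  0.32] M [-0.018 -0.029  0.   ] w 0.0207
```

View pics/g7.png

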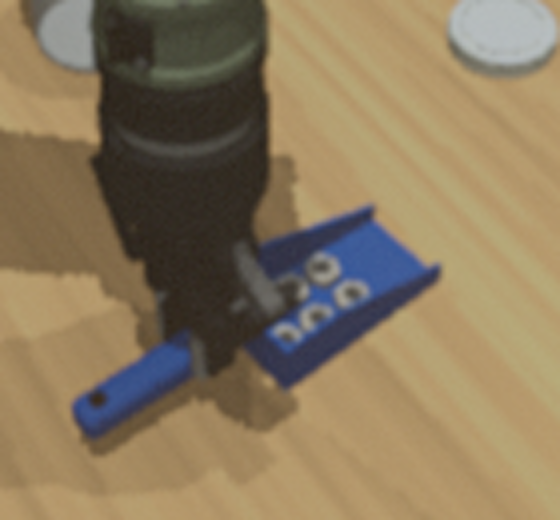

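The scoop settled flat on the bench with all six nuts in it. Easing the closure goes from holding to dropping in a very narrow window, so it isn't a safe way to pour.

A better option is to pinch only a small patch at the handle's tail. That gives a small friction radius and a long lever, so squeeze should decide whether it pivots or locks. I'll back off and measure the tail.

Request:
step_arm:
  targets:
    - {"x": 0, "y": 0, "z": 0, "yaw": 0}
    - {"x": 0, "y": 0, "z": 0, "yaw": 0}
    - {"x": 0, "y": 0, "z": 5, "yaw": 0}
    - {"x": -2, "y": 5, "z": 9, "yaw": 0}
    - {"x": -4, "y": 10, "z": 9, "yaw": 0}
    - {"x": -6, "y": 15, "z": 9, "yaw": 0}
    - {"x": -7.2, "y": 20, "z": 9, "yaw": 0}
    - {"x": -7.2, "y": 20, "z": 9, "yaw": 0}
  gripper: 0.1

```text
t: 9.95
ee_pos: [0.3745, 0.0688, 0.1333]
ee_rot: [[-0.993, -0.114, -0.001], [-0.114, 0.993, 0.0], [0.001, 0.001, -1.0]]
ft_force: [0.3, -0.5, -0.3]
gripper_width: 0.0377
```

```bash
python3 - <<'E'
from look import *
st(); s=capture("side");t=capture("top"); save(s,"h_side"); save(t,"h_top")
cv2.imwrite("pics/h.png",np.hstack([zz(t,365,205,465,335,4),zz(s,275,275,375,405,4)]))
E
```

```text
9.95 [0.3745 0.0688 0.1333] F [ 0.31 -0.45 -0.28] M [-0.031 -0.002 -0.061] w 0.0377
```

View pics/h.png

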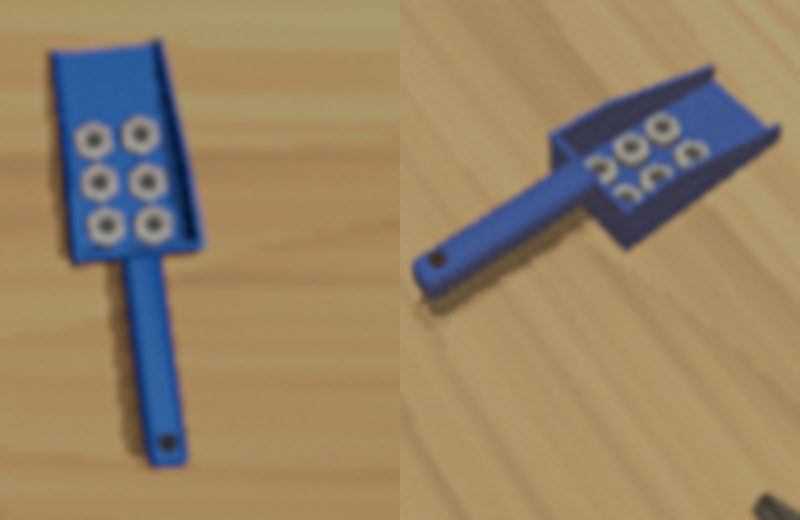

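```bash
python3 - <<'E'
from fit import *
t=capture("top");s=capture("side")
P=lambda x0,y0,u,v:np.array([x0+(u+.5)/4-.5,y0+(v+.5)/4-.5])
T=(365,205);S=(275,275)
top=[(t,P(*T,50,52),(55,28,14)),(t,P(*T,158,42),(55,-28,14)),(t,P(*T,70,265),(-55,32,34)),(t,P(*T,203,248),(-55,-32,34)),
(t,P(*T,150,467),(-158,10,40)),(t,P(*T,186,464),(-158,-10,40))]
sd=[(s,P(*S,313,67),(55,28,14)),(s,P(*S,379,126),(55,-28,14)),(s,P(*S,151,135),(-55,32,34)),(s,P(*S,27,292),(-158,-10,40)),(s,P(*S,13,262),(-158,10,40))]
def f(q,ob,z0): return np.concatenate([proj(c,np.r_[q[0],q[1],z0]+R(q[2])@(np.array(m)/1000))-p for c,p,m in ob])
for n,ob in(("both",top+sd),("top",top),("side",sd)):
    r=least_squares(f,[.5,-.1,0],args=(ob,0)); x,y,a=r.x
    print(n,x,y,np.degrees(a),r.fun.round(1))
    for n,m in(("grip",(-.088,0,.031)),("tail",(-.158,0,.03)),("tgt",(-.160,0,.03))): print(n,(np.r_[x,y,0]+R(a)@np.array(m)).round(4))
E
```

```text
both 0.5342269360310816 -0.1235069196216912 6.676020029900604 [ 0.3 -0.5  0.8 -1.1  1.4 -0.7  1.  -0.1  0.4  1.3  2.   0.9 -0.7 -1.7
  0.3 -1.1 -1.1 -0.9  0.4 -1.9 -2.1 -1.2]
grip [ 0.4468 -0.1337  0.031 ]
tail [ 0.3773 -0.1419  0.03  ]
tgt [ 0.3753 -0.1421  0.03  ]
top 0.5342087091996932 -0.12174386655783496 6.521840523839617 [-0.5 -0.6  0.  -1.1  0.4 -0.8 -0.  -0.  -0.8  1.3  0.8  0.9]
grip [ 0.4468 -0.1317  0.031 ]
tail [ 0.3772 -0.1397  0.03  ]
tgt [ 0.3752 -0.1399  0.03  ]
side 0.5336173315086705 -0.12690856834710462 6.8163867386470285 [-0.1 -0.6  1.   0.  -0.5  0.4  1.1 -0.3 -1.5  0.3]
grip [ 0.4462 -0.1374  0.031 ]
tail [ 0.3767 -0.1457  0.03  ]
tgt [ 0.3747 -0.1459  0.03  ]
```

Request:
step_arm:
  targets:
    - {"x": 0, "y": -5, "z": 0, "yaw": 0}
    - {"x": 0, "y": -10, "z": 0, "yaw": 0}
    - {"x": 0, "y": -15, "z": 0, "yaw": 0.01}
    - {"x": 0, "y": -20.8, "z": 0, "yaw": 0.01}
    - {"x": 0, "y": -20.8, "z": -4, "yaw": 0.01}
    - {"x": 0, "y": -20.8, "z": -7, "yaw": 0.01}
    - {"x": 0, "y": -20.8, "z": -8.6, "yaw": 0.01}
    - {"x": 0, "y": -20.8, "z": -8.6, "yaw": 0.01}

```text
t: 11.15
ee_pos: [0.3749, -0.1426, 0.0462]
ee_rot: [[-0.993, -0.115, -0.002], [-0.115, 0.993, 0.001], [0.002, 0.002, -1.0]]
ft_force: [0.1, 0.4, 0.7]
gripper_width: 0.0384
```

```bash
python3 - <<'E'
from look import *
st(); s=capture("side");t=capture("top")
cv2.imwrite("pics/i.png",np.hstack([zz(t,365,205,465,335,4),zz(s,255,265,355,395,4)]))
E
```

```text
11.15 [ 0.3749 -0.1426  0.0462] F [0.11 0.41 0.71] M [ 0.036 -0.022  0.019] w 0.0384
```

View pics/i.png

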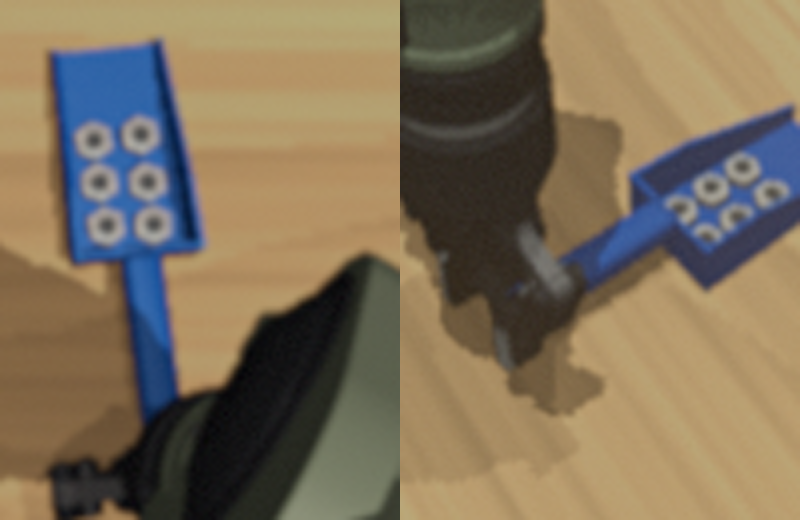

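Side view: the tail end lies between the fingertips, as intended. Closing hard, then a small lift.

Request:
step_arm:
  targets:
    - {"x": 0, "y": 0, "z": 0, "yaw": 0}
    - {"x": 0, "y": 0, "z": 0, "yaw": 0}
    - {"x": 0, "y": 0, "z": 0, "yaw": 0}
    - {"x": 0, "y": 0, "z": 0, "yaw": 0}
    - {"x": 0, "y": 0, "z": 1, "yaw": 0}
    - {"x": 0, "y": 0, "z": 2, "yaw": 0}
    - {"x": 0, "y": 0, "z": 2.5, "yaw": 0}
    - {"x": 0, "y": 0, "z": 2.5, "yaw": 0}
  gripper: 1
  squeeze: 120

```text
t: 12.25
ee_pos: [0.3762, -0.1419, 0.0728]
ee_rot: [[-0.993, -0.118, 0.001], [-0.118, 0.993, -0.001], [-0.001, -0.001, -1.0]]
ft_force: [-0.1, -0.4, -1.7]
gripper_width: 0.0126
```

```bash
python3 - <<'E'
from look import *
st(); s=capture("side")
cv2.imwrite("pics/j.png",zz(s,255,240,395,390,4))
E
```

```text
12.25 [ 0.3762 -0.1419  0.0728] F [-0.06 -0.42 -1.71] M [-0.079  0.038 -0.001] w 0.0126
```

View pics/j.png

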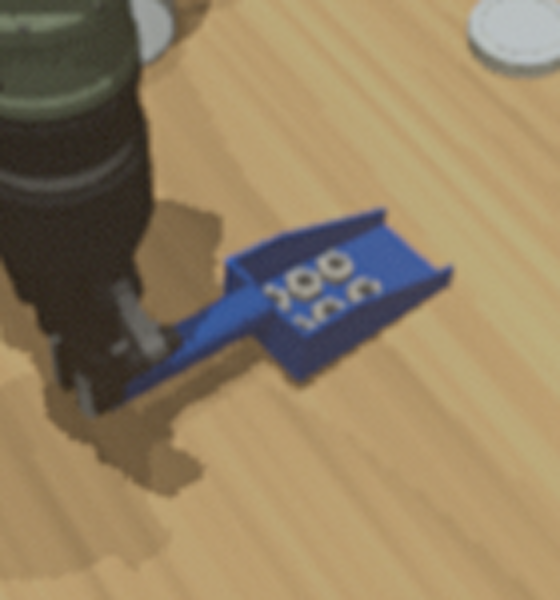

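At 120 N the tail pivoted, with the mouth still on the bench (crop (385,210)/(452,270)) and a jaw width of 12.6 mm, so the jaws are on the rounded end. The overlap is too small. I'll set it down and regrip 6 mm further in.

Request:
step_arm:
  targets:
    - {"x": 0, "y": 0, "z": -1.5, "yaw": 0}
    - {"x": 0, "y": 0, "z": -2.6, "yaw": 0}
    - {"x": 0, "y": 0, "z": -2.6, "yaw": 0}

```text
t: 12.68
ee_pos: [0.3755, -0.1414, 0.0456]
ee_rot: [[-0.993, -0.118, -0.001], [-0.118, 0.993, 0.001], [0.001, 0.001, -1.0]]
ft_force: [-0.5, 0.3, 0.4]
gripper_width: 0.0129
```

Request:
step_arm:
  targets:
    - {"x": 0, "y": 0, "z": 0, "yaw": 0}
    - {"x": 0, "y": 0, "z": 0, "yaw": 0}
    - {"x": 0.6, "y": 0.1, "z": 0, "yaw": 0}
    - {"x": 0.6, "y": 0.1, "z": 0, "yaw": 0}
  gripper: 0.25

```text
t: 13.18
ee_pos: [0.3829, -0.141, 0.0466]
ee_rot: [[-0.993, -0.118, 0.001], [-0.118, 0.993, -0.001], [-0.001, -0.001, -1.0]]
ft_force: [0.1, 0.4, 1.0]
gripper_width: 0.0321
```

Request:
step_arm:
  targets:
    - {"x": 0, "y": 0, "z": 0, "yaw": 0}
    - {"x": 0, "y": 0, "z": 0, "yaw": 0}
    - {"x": 0, "y": 0, "z": 0, "yaw": 0}
    - {"x": 0, "y": 0, "z": 1, "yaw": 0}
    - {"x": 0, "y": 0, "z": 2, "yaw": 0}
    - {"x": 0, "y": 0, "z": 2.5, "yaw": 0}
    - {"x": 0, "y": 0, "z": 2.5, "yaw": 0}
  gripper: 1
  squeeze: 120

```text
t: 14.05
ee_pos: [0.3824, -0.1409, 0.0718]
ee_rot: [[-0.993, -0.118, 0.001], [-0.118, 0.993, -0.001], [-0.001, -0.001, -1.0]]
ft_force: [-0.2, 0.7, -2.2]
gripper_width: 0.0151
```

```bash
python3 - <<'E'
from look import *
st(); s=capture("side")
cv2.imwrite("pics/k.png",zz(s,255,240,395,390,4))
E
```

```text
14.05 [ 0.3824 -0.1409  0.0718] F [-0.19  0.68 -2.2 ] M [-0.097  0.292 -0.001] w 0.0151
```

View pics/k.png

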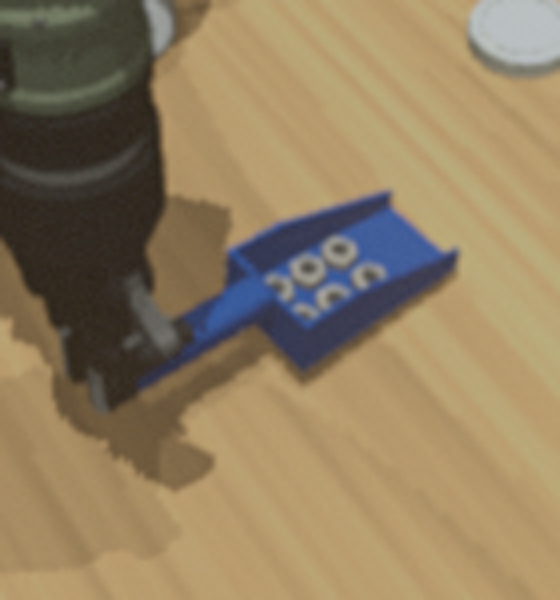

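It holds now: Fz = -2.2 N and My = 0.29 N·m, about what the full load at this lever would give. I'll lower the squeeze in steps to find where it slips, with the bench limiting sag to about 7°.

Request:
step_arm:
  targets:
    - {"x": 0, "y": 0, "z": 0, "yaw": 0}
  squeeze: 90

```text
t: 14.22
ee_pos: [0.3818, -0.1406, 0.0711]
ee_rot: [[-0.993, -0.118, -0.001], [-0.118, 0.993, 0.0], [0.0, 0.0, -1.0]]
ft_force: [-0.3, -0.6, -1.8]
gripper_width: 0.0154
```

```bash
cat >> look.py <<'E'
PIV=[-154,0,47]   # TCP in scoop frame (mm) at the tail grip
def pitch_from(c,tcp,yaw,px,piv=PIV):
    """px: mouth-corner pixels (left,right)"""
    from scipy.optimize import least_squares
    def f(q):
        Rm=RR.from_euler("zy",[yaw,q[0]],degrees=True).as_matrix()
        return np.concatenate([proj(c,tcp+Rm@((np.array(m)-piv)/1000)+Rm@[q[1]/1000,0,0])-p for m,p in zip(MS[:2],px)])
    r=least_squares(f,[0,0.]); return r.x,r.fun
E
python3 - <<'E'
from look import *
st(); s=capture("side")
cv2.imwrite("pics/l.png",zz(s,255,240,395,390,4))
print(pitch_from(s,np.array([.3824,-.1409,.0718]),6.7,[(352.2,288.3),(369.4,302.9)]))
st()
E
```

```text
14.22 [ 0.3818 -0.1406  0.0711] F [-0.25 -0.56 -1.78] M [-0.077  0.272 -0.06 ] w 0.0154
(array([5.47744948, 3.05842335]), array([-0.17706503, -0.4390112 ,  0.19594208,  0.43915231]))
14.28 [ 0.3818 -0.1406  0.071 ] F [-0.84  0.11 -2.18] M [-0.01   0.261 -0.047] w 0.0148
```

Request:
step_arm:
  targets:
    - {"x": 0, "y": 0, "z": 0, "yaw": 0}
  squeeze: 70

```text
t: 14.4
ee_pos: [0.3819, -0.1406, 0.0711]
ee_rot: [[-0.993, -0.118, -0.001], [-0.118, 0.993, 0.0], [0.0, 0.0, -1.0]]
ft_force: [-0.1, 0.1, -1.7]
gripper_width: 0.0149
```

```bash
python3 - <<'E'
from look import *
st(); s=capture("side");st()
cv2.imwrite("pics/l2.png",zz(s,255,240,395,390,4))
E
```

```text
14.4 [ 0.3819 -0.1406  0.0711] F [-0.11  0.14 -1.71] M [-0.033  0.272  0.   ] w 0.0149
14.45 [ 0.3819 -0.1406  0.0711] F [ 0.47  0.6  -2.05] M [-0.093  0.239 -0.052] w 0.0152
```

View pics/l2.png

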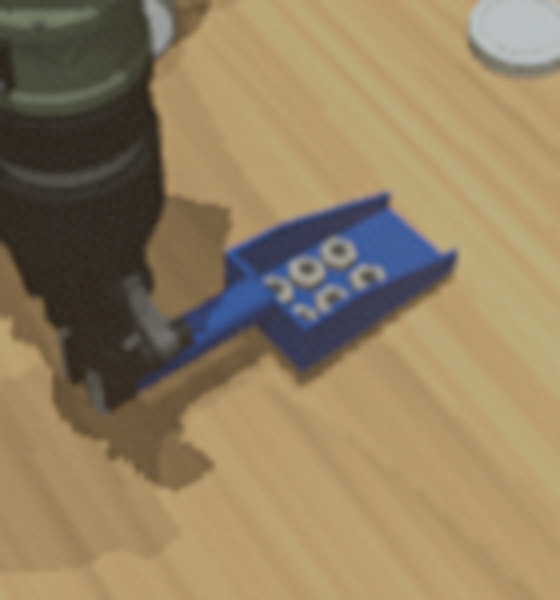

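Still held at 70 N. Continuing down to 50 N, then 40 N.

Request:
step_arm:
  targets:
    - {"x": 0, "y": 0, "z": 0, "yaw": 0}
  squeeze: 50

```text
t: 14.58
ee_pos: [0.382, -0.1407, 0.0712]
ee_rot: [[-0.993, -0.118, -0.0], [-0.118, 0.993, 0.0], [0.0, 0.0, -1.0]]
ft_force: [0.8, -0.1, -3.1]
gripper_width: 0.0148
```

```bash
python3 - <<'E'
from look import *
st(); s=capture("side");st()
cv2.imwrite("pics/l3.png",zz(s,255,240,395,390,4))
E
```

```text
14.57 [ 0.382  -0.1407  0.0712] F [ 0.76 -0.09 -3.1 ] M [-0.046  0.23   0.064] w 0.0148
14.62 [ 0.382  -0.1407  0.0712] F [-0.98 -0.14 -1.2 ] M [-0.002  0.256  0.009] w 0.015
```

Request:
step_arm:
  targets:
    - {"x": 0, "y": 0, "z": 0, "yaw": 0}
  squeeze: 38

```text
t: 14.75
ee_pos: [0.382, -0.1407, 0.0712]
ee_rot: [[-0.993, -0.118, -0.0], [-0.118, 0.993, 0.0], [0.0, 0.0, -1.0]]
ft_force: [-0.0, 0.3, -2.4]
gripper_width: 0.0151
```

```bash
python3 - <<'E'
from look import *
st(); s=capture("side");st()
a=zz(s,255,240,395,390,3)
cv2.imwrite("pics/l4.png",np.hstack([a,cv2.resize(cv2.imread("pics/l3.png"),(a.shape[1],a.shape[0]))])[:,:800])
E
```

```text
14.75 [ 0.382  -0.1407  0.0712] F [-0.01  0.31 -2.41] M [-0.039  0.282 -0.073] w 0.0151
14.8 [ 0.3821 -0.1407  0.0713] F [ 0.07  0.1  -2.25] M [-0.059  0.254  0.022] w 0.0153
```

View pics/l4.png

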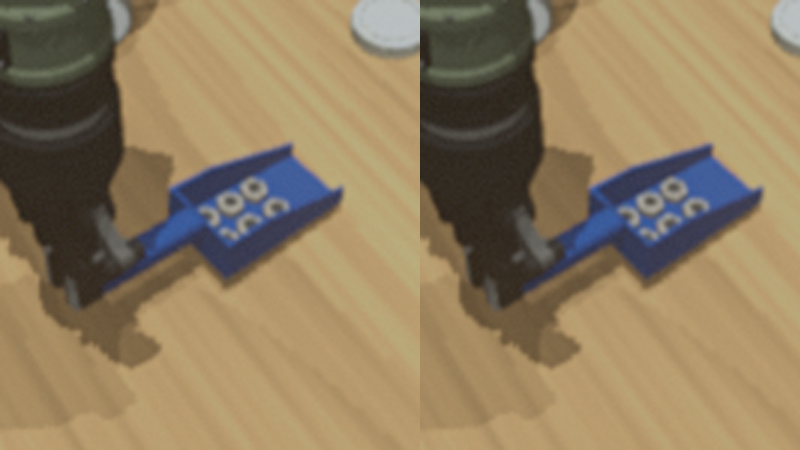

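Request:
step_arm:
  targets:
    - {"x": 0, "y": 0, "z": 0, "yaw": 0}
  squeeze: 28

```text
t: 14.92
ee_pos: [0.3821, -0.1408, 0.0713]
ee_rot: [[-0.993, -0.118, 0.0], [-0.118, 0.993, -0.0], [-0.0, -0.0, -1.0]]
ft_force: [-0.6, 0.4, -2.0]
gripper_width: 0.0148
```

```bash
python3 - <<'E'
from look import *
st(); s=capture("side");st()
E
```

```text
14.93 [ 0.3821 -0.1408  0.0713] F [-0.56  0.35 -2.03] M [-0.056  0.293 -0.018] w 0.0148
14.97 [ 0.3821 -0.1407  0.0713] F [ 0.6  -0.36 -1.7 ] M [0.006 0.263 0.05 ] w 0.015
```

Request:
step_arm:
  targets:
    - {"x": 0, "y": 0, "z": 0, "yaw": 0}
  squeeze: 20

```text
t: 15.1
ee_pos: [0.3821, -0.1407, 0.0713]
ee_rot: [[-0.993, -0.118, 0.0], [-0.118, 0.993, 0.0], [-0.0, 0.0, -1.0]]
ft_force: [0.0, 0.4, -2.7]
gripper_width: 0.0151
```

```bash
python3 - <<'E'
from look import *
st(); s=capture("side");st()
cv2.imwrite("pics/l5.png",zz(s,255,240,395,390,4))
E
```

```text
15.1 [ 0.3821 -0.1407  0.0713] F [ 0.05  0.36 -2.68] M [-0.036  0.28  -0.012] w 0.0151
15.15 [ 0.3821 -0.1407  0.0713] F [-1.11 -0.07 -1.76] M [-0.002  0.253 -0.001] w 0.015
```

View pics/l5.png

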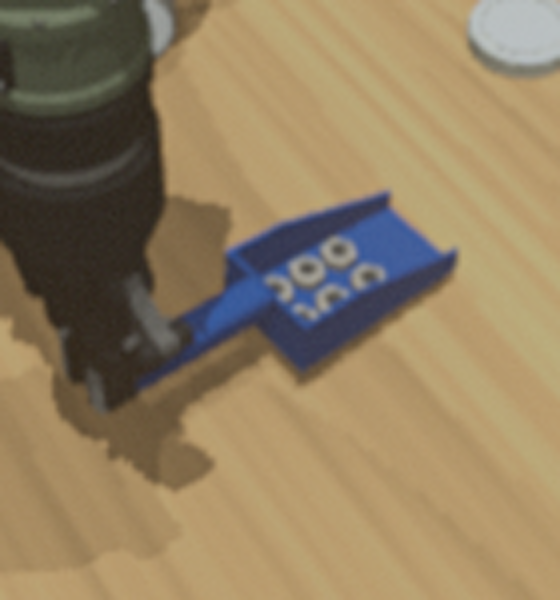

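Still held at 20 N. From the widths, jaw opening w ≈ 85.4·(1−c)/2 mm for closure c. With the long lever, the rotation window in closure should be much wider than at mid-handle. I'll raise 1 cm, so the sag limit is about 9°, and ease the closure in small steps.

Request:
step_arm:
  targets:
    - {"x": 0, "y": 0, "z": 0.5, "yaw": 0}
    - {"x": 0, "y": 0, "z": 1, "yaw": 0}
  gripper: 0.64

```text
t: 15.4
ee_pos: [0.3821, -0.1407, 0.0816]
ee_rot: [[-0.993, -0.118, 0.0], [-0.118, 0.993, 0.0], [-0.0, 0.0, -1.0]]
ft_force: [0.6, 0.6, -3.1]
gripper_width: 0.016
```

Request:
step_arm:
  targets:
    - {"x": 0, "y": 0, "z": 0, "yaw": 0}
  gripper: 0.63

```text
t: 15.52
ee_pos: [0.3826, -0.141, 0.0819]
ee_rot: [[-0.993, -0.118, 0.001], [-0.118, 0.993, -0.001], [-0.001, -0.001, -1.0]]
ft_force: [0.4, -0.5, -3.0]
gripper_width: 0.0164
```

```bash
python3 - <<'E'
from look import *
st(); s=capture("side");st()
cv2.imwrite("pics/m1.png",zz(s,255,240,395,390,4))
E
```

```text
15.53 [ 0.3826 -0.141   0.0819] F [ 0.39 -0.52 -3.03] M [-0.071  0.237  0.054] w 0.0164
15.57 [ 0.3824 -0.1409  0.0816] F [-0.22  0.43 -1.94] M [-0.04   0.235  0.014] w 0.0165
```

View pics/m1.png

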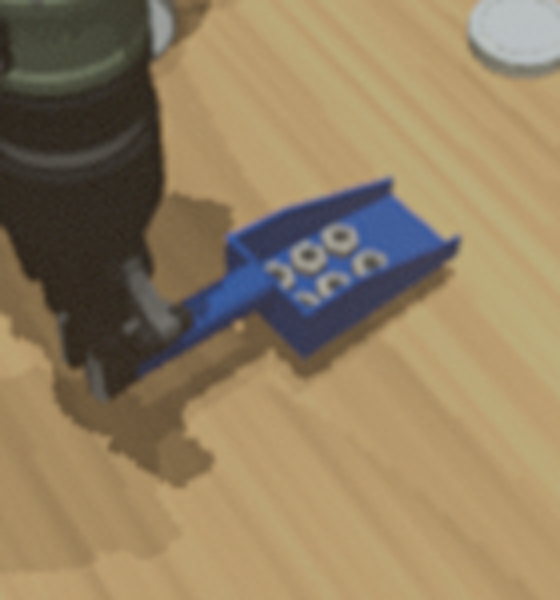

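Request:
step_arm:
  targets:
    - {"x": 0, "y": 0, "z": 0, "yaw": 0}
  gripper: 0.62

```text
t: 15.7
ee_pos: [0.382, -0.1407, 0.0813]
ee_rot: [[-0.993, -0.118, -0.0], [-0.118, 0.993, -0.0], [0.0, -0.0, -1.0]]
ft_force: [-0.4, -0.1, -2.2]
gripper_width: 0.0164
```

```bash
python3 - <<'E'
from look import *
st(); s=capture("side");st()
E
```

```text
15.7 [ 0.382  -0.1407  0.0813] F [-0.4  -0.07 -2.19] M [-0.03   0.232 -0.038] w 0.0164
15.75 [ 0.382  -0.1407  0.0812] F [ 0.3   0.37 -1.92] M [-0.02   0.224  0.067] w 0.0167
```

Request:
step_arm:
  targets:
    - {"x": 0, "y": 0, "z": 0, "yaw": 0}
  gripper: 0.612

```text
t: 15.88
ee_pos: [0.3819, -0.1407, 0.0812]
ee_rot: [[-0.993, -0.118, -0.0], [-0.118, 0.993, 0.0], [0.0, 0.0, -1.0]]
ft_force: [0.8, 0.3, -2.4]
gripper_width: 0.0167
```

```bash
python3 - <<'E'
from look import *
st(); s=capture("side");st()
cv2.imwrite("pics/m2.png",zz(s,255,240,395,390,4))
E
```

```text
15.88 [ 0.3819 -0.1407  0.0812] F [ 0.81  0.33 -2.38] M [-0.037  0.256 -0.007] w 0.0167
15.93 [ 0.382  -0.1407  0.0812] F [ 0.7   0.95 -1.46] M [0.015 0.258 0.046] w 0.017
```

View pics/m2.png

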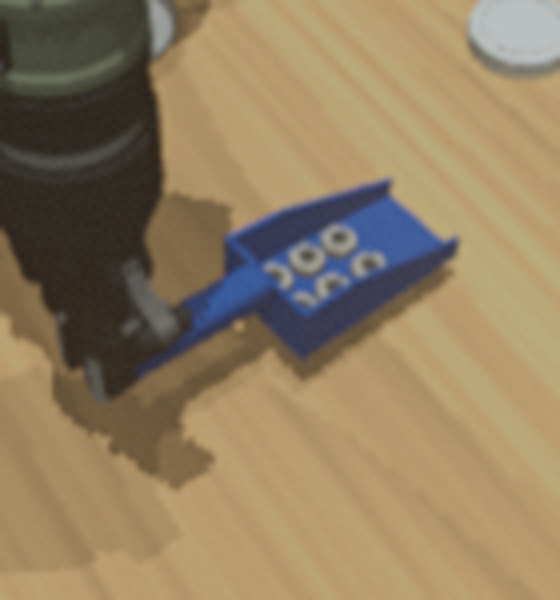

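Request:
step_arm:
  targets:
    - {"x": 0, "y": 0, "z": 0, "yaw": 0}
  gripper: 0.602

```text
t: 16.05
ee_pos: [0.382, -0.1407, 0.0812]
ee_rot: [[-0.993, -0.118, -0.0], [-0.118, 0.993, 0.0], [0.0, 0.0, -1.0]]
ft_force: [-0.2, -0.3, -2.4]
gripper_width: 0.0173
```

Request:
step_arm:
  targets:
    - {"x": 0, "y": 0, "z": 0, "yaw": 0}
  gripper: 0.594

```text
t: 16.18
ee_pos: [0.382, -0.1407, 0.0812]
ee_rot: [[-0.993, -0.118, -0.0], [-0.118, 0.993, 0.0], [0.0, 0.0, -1.0]]
ft_force: [-0.1, 0.0, -2.4]
gripper_width: 0.0172
```

```bash
python3 - <<'E'
from look import *
st(); s=capture("side");st()
cv2.imwrite("pics/m3.png",zz(s,255,240,395,390,4))
E
```

```text
16.18 [ 0.382  -0.1407  0.0812] F [-0.07  0.01 -2.37] M [-0.072  0.252 -0.008] w 0.0172
16.23 [ 0.382  -0.1407  0.0813] F [-0.63  0.02 -2.02] M [-0.078  0.246 -0.004] w 0.0178
```

View pics/m3.png

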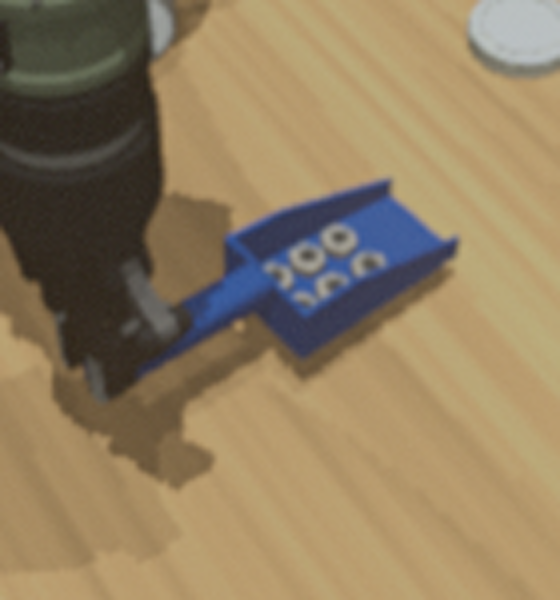

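Request:
step_arm:
  targets:
    - {"x": 0, "y": 0, "z": 0, "yaw": 0}
  gripper: 0.585

```text
t: 16.35
ee_pos: [0.382, -0.1407, 0.0813]
ee_rot: [[-0.993, -0.118, -0.0], [-0.118, 0.993, 0.0], [0.0, 0.0, -1.0]]
ft_force: [-0.1, -0.8, -1.1]
gripper_width: 0.0179
```

Request:
step_arm:
  targets:
    - {"x": 0, "y": 0, "z": 0, "yaw": 0}
  gripper: 0.576

```text
t: 16.48
ee_pos: [0.3822, -0.1408, 0.0813]
ee_rot: [[-0.993, -0.118, 0.0], [-0.118, 0.993, 0.0], [-0.0, -0.0, -1.0]]
ft_force: [0.3, 1.1, -1.8]
gripper_width: 0.0183
```

```bash
python3 - <<'E'
from look import *
st(); s=capture("side");st()
cv2.imwrite("pics/m4.png",zz(s,255,240,395,390,4))
E
```

```text
16.48 [ 0.3822 -0.1408  0.0813] F [ 0.28  1.07 -1.84] M [ 0.06   0.106 -0.016] w 0.0183
16.52 [ 0.3821 -0.1408  0.0813] F [-0.13  0.25 -2.36] M [-0.063  0.155 -0.005] w 0.0183
```

View pics/m4.png

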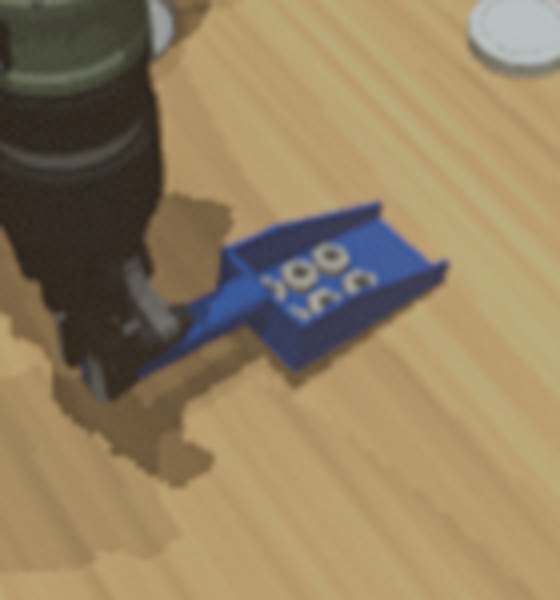

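That works. Between c = 0.585 and 0.576 the scoop pivots about the tail (mouth now at the bench, crop (382,205)/(447,265)) while the tail stays gripped. So c ≈ 0.58 pivots and c ≥ 0.62 locks. I'll lock it and carry it up and over the funnel, gently.

Request:
step_arm:
  targets:
    - {"x": 0, "y": 0, "z": 0, "yaw": 0}
    - {"x": 0, "y": 0, "z": 0, "yaw": 0}
    - {"x": 0, "y": 0, "z": 0.4, "yaw": 0}
    - {"x": 0, "y": 0, "z": 1.2, "yaw": 0}
    - {"x": 0, "y": 0, "z": 2.4, "yaw": 0}
    - {"x": 0, "y": 0, "z": 3.6, "yaw": 0}
    - {"x": 0, "y": 0, "z": 4.4, "yaw": 0}
    - {"x": 0, "y": 0, "z": 4.6, "yaw": 0}
  gripper: 0.68
  squeeze: 120

```text
t: 17.52
ee_pos: [0.3825, -0.141, 0.1281]
ee_rot: [[-0.993, -0.118, 0.001], [-0.118, 0.993, -0.001], [-0.001, -0.001, -1.0]]
ft_force: [0.6, -0.6, -2.0]
gripper_width: 0.016
```

```bash
python3 - <<'E'
from look import *
st(); s=capture("side");st()
cv2.imwrite("pics/n1.png",zz(s,255,210,395,360,4))
E
```

```text
17.52 [ 0.3825 -0.141   0.1281] F [ 0.57 -0.63 -1.95] M [ 0.037  0.233 -0.042] w 0.016
17.57 [ 0.3823 -0.1409  0.1279] F [ 0.45  0.5  -2.64] M [-0.02   0.25  -0.005] w 0.0159
```

View pics/n1.png

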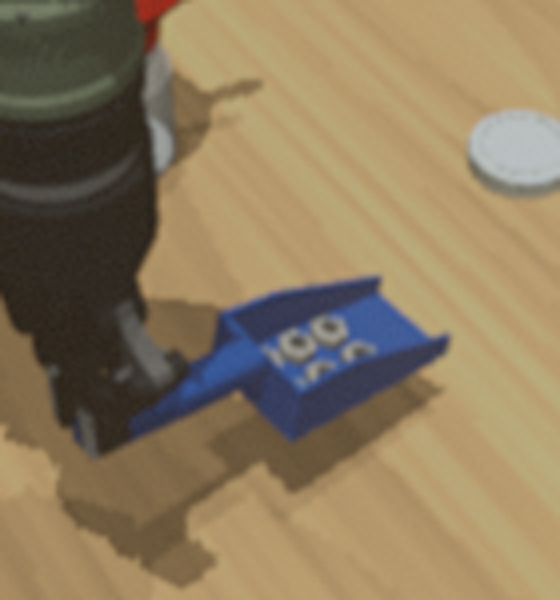

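Held locked, slightly nose-down, nuts in place. Carrying on up and over.

Request:
step_arm:
  targets:
    - {"x": 0, "y": 0, "z": 1, "yaw": 0}
    - {"x": 0, "y": 0, "z": 3, "yaw": 0}
    - {"x": -0.5, "y": 0.5, "z": 6, "yaw": 0}
    - {"x": -1, "y": 2, "z": 9.5, "yaw": 0}
    - {"x": -2, "y": 4.5, "z": 13, "yaw": 0}
    - {"x": -3, "y": 7.5, "z": 16, "yaw": 0}
    - {"x": -4, "y": 11, "z": 18, "yaw": 0}
    - {"x": -4.5, "y": 14.5, "z": 18.7, "yaw": 0}

```text
t: 18.58
ee_pos: [0.3369, 0.0052, 0.3158]
ee_rot: [[-0.993, -0.117, 0.002], [-0.117, 0.993, -0.0], [-0.002, -0.0, -1.0]]
ft_force: [1.2, 0.7, -1.9]
gripper_width: 0.0155
```

Request:
step_arm:
  targets:
    - {"x": -0.4, "y": 3.5, "z": 0, "yaw": 0}
    - {"x": -0.8, "y": 6.5, "z": 0, "yaw": 0}
    - {"x": -1.1, "y": 8.7, "z": 0, "yaw": 0}
    - {"x": -1.1, "y": 9.5, "z": 0, "yaw": 0}
    - {"x": -1.1, "y": 9.5, "z": 0, "yaw": 0}

```text
t: 19.2
ee_pos: [0.326, 0.0993, 0.3143]
ee_rot: [[-0.993, -0.119, -0.0], [-0.119, 0.993, -0.0], [0.0, -0.0, -1.0]]
ft_force: [-0.2, 0.4, -2.2]
gripper_width: 0.0156
```

```bash
python3 - <<'E'
from look import *
print("pitch earlier"); 
st(); s=capture("side");t=capture("top")
print(pitch_from(s,np.array([.3824,-.1409,.128]),6.7,[(350,279.5),(367.2,294.2)]))
save(s,"o_side");cv2.imwrite("pics/o.png",np.hstack([zz(t,220,150,320,280,4),zz(s,200,130,300,260,4)]))
E
```

```text
pitch earlier
19.2 [0.326  0.0993 0.3143] F [-0.24  0.36 -2.23] M [-0.03   0.308 -0.011] w 0.0156
(array([12.10088503,  2.72323385]), array([-0.34862088, -0.58263753,  0.37965904,  0.59123004]))
```

View pics/o.png

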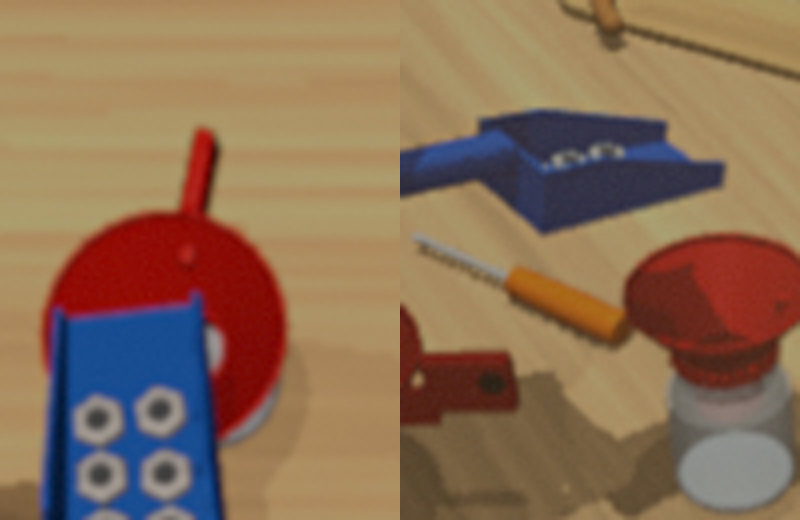

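View pics/o_side.png

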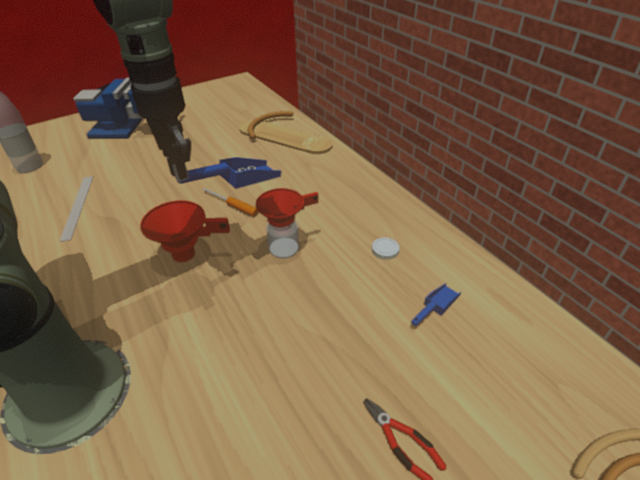

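```bash
cat >> look.py <<'E'
C=np.array([.529,.1235])
def mouth(s,t,sl,sr,tl,tr):
    L,e1=tri(s,sl,t,tl);Rr,e2=tri(s,sr,t,tr);m=(L+Rr)/2
    print("L",L.round(4),e1.round(4),"R",Rr.round(4),e2.round(4),"width",np.linalg.norm(L-Rr).round(4),"mid",m.round(4))
    d=m[:2]-C;a=np.radians(6.7);u=np.array([np.cos(a),np.sin(a)]);v=np.array([-u[1],u[0]])
    print("mouth rel centre: ahead %.1f left %.1f mm; above rim %.1f"%(d@u*1e3,d@v*1e3,(m[2]-.144)*1e3))
    o=observe()["ee_pos"];P=o+np.r_[u*.004,-.010];h=(m[:2]-P[:2])@u*1e3;z=(m[2]-P[2])*1e3
    # corner at scoop (55,z14): rel pivot (205,-23)
    print("pitch",-np.degrees(np.arctan2(z,h))+np.degrees(np.arctan2(-23,205)),"len",np.hypot(h,z))
E
python3 - <<'E'
from look import *
s=capture("side");t=capture("top")
mouth(s,t,(266.6,160.9),(280.9,171.4),(234.6,228),(269.4,224.4))
E
```

```text
L [0.5196 0.1495 0.2396] 0.0001 R [0.5254 0.0957 0.2403] 0.0003 width 0.0542 mid [0.5225 0.1226 0.24  ]
mouth rel centre: ahead -6.5 left -0.2 mm; above rim 96.0
pitch 11.941656089813264 len 204.18984010853123
```

The mouth is at -6.5 mm along the scoop from the funnel centre, 0 mm sideways and 96 mm above the rim, with pitch about 12°. The measured geometry matches the model. Now one short pivot pulse, then lock.

Request:
step_arm:
  targets:
    - {"x": 0, "y": 0, "z": 0, "yaw": 0}
  gripper: 0.584

```text
t: 19.52
ee_pos: [0.3261, 0.0988, 0.3142]
ee_rot: [[-0.993, -0.117, -0.0], [-0.117, 0.993, -0.0], [0.0, -0.0, -1.0]]
ft_force: [-0.7, 0.3, -2.6]
gripper_width: 0.0181
```

Request:
step_arm:
  targets:
    - {"x": 0, "y": 0, "z": 0, "yaw": 0}
  gripper: 0.68

```text
t: 19.65
ee_pos: [0.3261, 0.099, 0.3143]
ee_rot: [[-0.993, -0.117, -0.0], [-0.117, 0.993, -0.0], [0.0, -0.0, -1.0]]
ft_force: [-0.0, -0.5, -1.5]
gripper_width: 0.016
```

```bash
python3 - <<'E'
from look import *
st(); s=capture("side");t=capture("top")
cv2.imwrite("pics/p1.png",np.hstack([zz(t,220,150,320,280,4),zz(s,200,130,300,260,4)]))
E
```

```text
19.65 [0.3261 0.099  0.3143] F [-0.03 -0.54 -1.5 ] M [-0.034  0.26   0.011] w 0.016
```

View pics/p1.png

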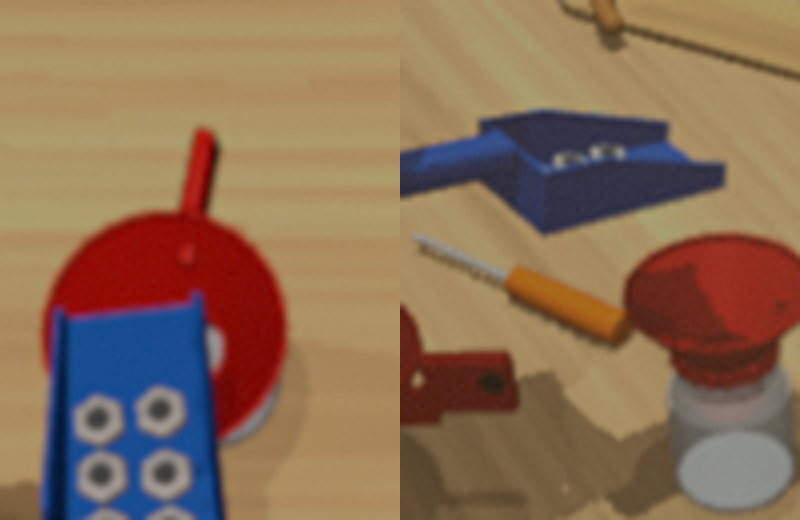

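Request:
step_arm:
  targets:
    - {"x": 0, "y": 0, "z": 0, "yaw": 0}
  gripper: 0.577

```text
t: 19.88
ee_pos: [0.3261, 0.0992, 0.3143]
ee_rot: [[-0.993, -0.118, 0.0], [-0.118, 0.993, 0.0], [-0.0, 0.0, -1.0]]
ft_force: [0.9, 0.7, -2.6]
gripper_width: 0.0187
```

Request:
step_arm:
  targets:
    - {"x": 0, "y": 0, "z": 0, "yaw": 0}
  gripper: 0.68

```text
t: 20.0
ee_pos: [0.326, 0.0993, 0.3143]
ee_rot: [[-0.993, -0.118, -0.0], [-0.118, 0.993, 0.0], [0.0, 0.0, -1.0]]
ft_force: [-0.3, 0.5, -3.2]
gripper_width: 0.0158
```

```bash
python3 - <<'E'
from look import *
st(); s=capture("side");t=capture("top")
cv2.imwrite("pics/p2.png",np.hstack([zz(t,220,150,320,280,4),zz(s,200,130,300,260,4)]))
E
```

```text
20.0 [0.326  0.0993 0.3143] F [-0.32  0.45 -3.16] M [0.008 0.206 0.017] w 0.0158
```

View pics/p2.png

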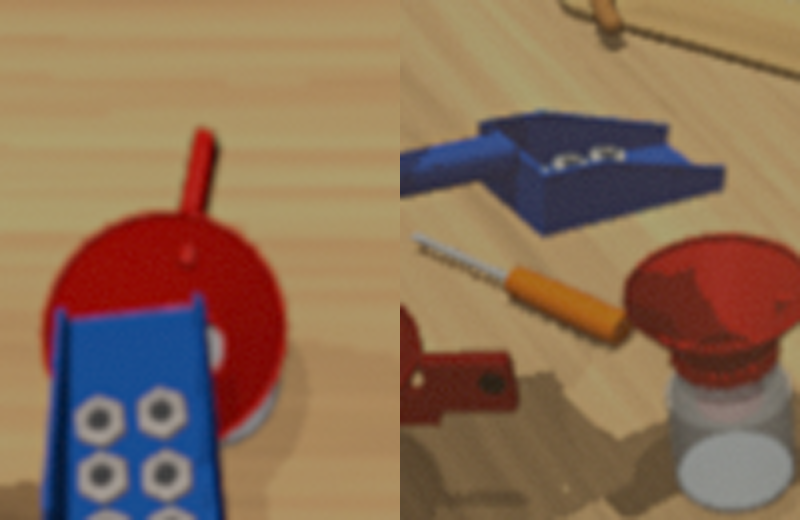

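It moved by under 1°. A slightly longer and looser pulse next.

Request:
step_arm:
  targets:
    - {"x": 0, "y": 0, "z": 0, "yaw": 0}
    - {"x": 0, "y": 0, "z": 0, "yaw": 0}
  gripper: 0.576

```text
t: 20.35
ee_pos: [0.3261, 0.0993, 0.3143]
ee_rot: [[-0.993, -0.118, 0.0], [-0.118, 0.993, -0.0], [-0.0, -0.0, -1.0]]
ft_force: [0.0, -0.3, -1.1]
gripper_width: 0.0182
```

Request:
step_arm:
  targets:
    - {"x": 0, "y": 0, "z": 0, "yaw": 0}
  gripper: 0.68

```text
t: 20.48
ee_pos: [0.3259, 0.0993, 0.3142]
ee_rot: [[-0.993, -0.118, -0.0], [-0.118, 0.993, -0.0], [0.0, 0.0, -1.0]]
ft_force: [-0.2, 0.1, -2.2]
gripper_width: 0.016
```

```bash
python3 - <<'E'
from look import *
st(); s=capture("side");t=capture("top")
cv2.imwrite("pics/p3.png",np.hstack([zz(t,220,150,320,280,4),zz(s,200,130,300,260,4)]))
E
```

```text
20.48 [0.3259 0.0993 0.3142] F [-0.17  0.12 -2.24] M [-0.012  0.194  0.028] w 0.016
```

View pics/p3.png

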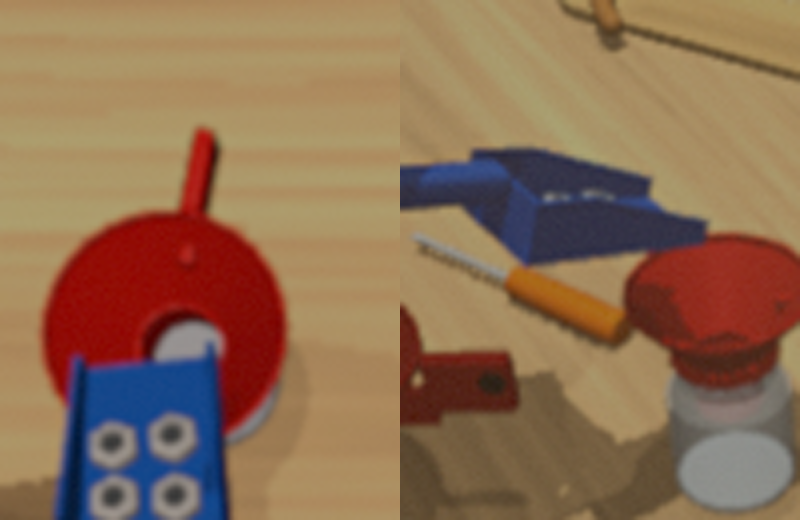

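```bash
python3 - <<'E'
from look import *
s=capture("side");t=capture("top")
mouth(s,t,(262.6,174.9),(276.6,185.9),(238.9,239.4),(272.9,236.6))
cv2.imwrite("pics/p4.png",np.hstack([zz(t,220,150,320,280,4),zz(s,200,130,300,260,4)]))
E
```

```text
L [0.5067 0.1489 0.2092] 0.0002 R [0.5117 0.0941 0.2103] 0.0007 width 0.0551 mid [0.5092 0.1215 0.2097]
mouth rel centre: ahead -19.9 left 0.3 mm; above rim 65.7
pitch 21.25218131648914 len 203.748573577778
```

View pics/p4.png

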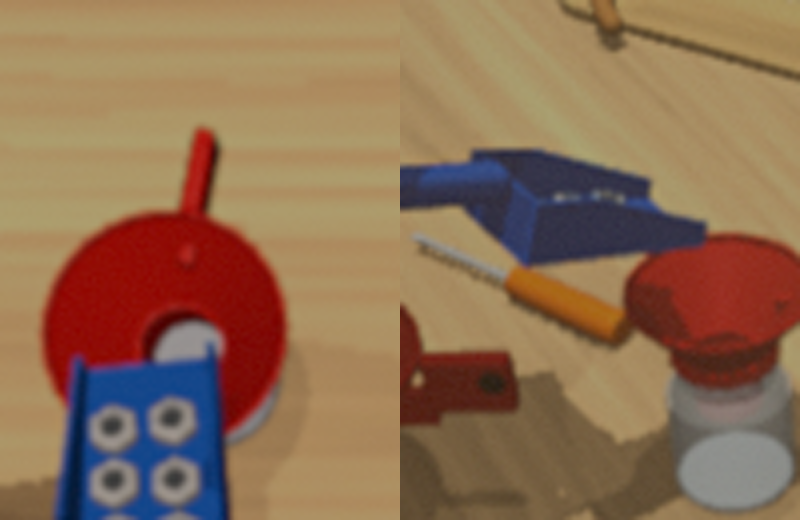

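Pitch is 21° and the nuts have started to slide slowly. I'll lower 2.5 cm gently and let them run out into the funnel.

Request:
step_arm:
  targets:
    - {"x": 0, "y": 0, "z": -0.6, "yaw": 0}
    - {"x": 0, "y": 0, "z": -1.6, "yaw": 0}
    - {"x": 0, "y": 0, "z": -2.5, "yaw": 0}

```text
t: 21.05
ee_pos: [0.3258, 0.0992, 0.2883]
ee_rot: [[-0.993, -0.118, -0.001], [-0.118, 0.993, -0.0], [0.001, 0.0, -1.0]]
ft_force: [-1.2, -0.2, -2.7]
gripper_width: 0.0158
```

```bash
python3 - <<'E'
from look import *
st(); s=capture("side");t=capture("top")
cv2.imwrite("pics/q1.png",np.hstack([zz(t,220,150,320,280,4),zz(s,200,130,300,260,4)]))
E
```

```text
21.05 [0.3258 0.0992 0.2883] F [-1.16 -0.19 -2.7 ] M [-0.019  0.238 -0.006] w 0.0158
```

View pics/q1.png

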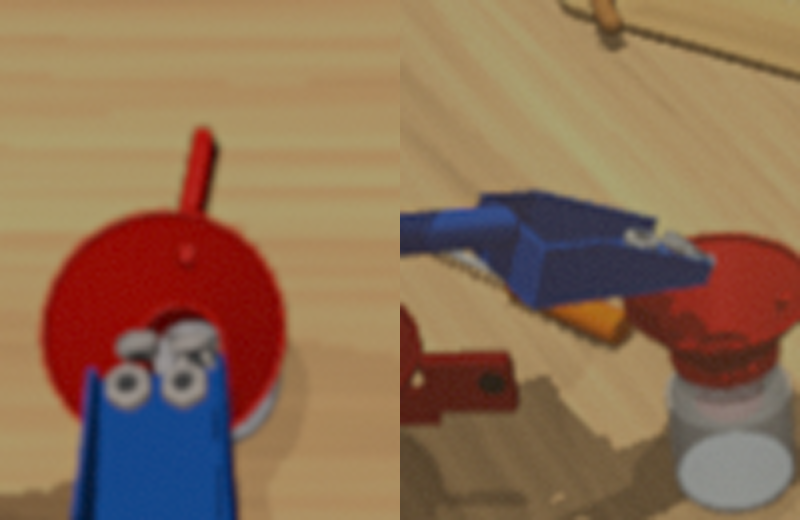

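The nuts are tipping over the edge into the funnel: top ≈(150,345), with two left on the edge. I'll hold still and let the rest go.

Request:
step_arm:
  targets:
    - {"x": 0, "y": 0, "z": 0, "yaw": 0}
    - {"x": 0, "y": 0, "z": 0, "yaw": 0}
    - {"x": 0, "y": 0, "z": 0, "yaw": 0}
    - {"x": 0, "y": 0, "z": 0, "yaw": 0}

```text
t: 21.65
ee_pos: [0.3262, 0.0993, 0.2894]
ee_rot: [[-0.993, -0.118, 0.0], [-0.118, 0.993, 0.0], [-0.0, -0.0, -1.0]]
ft_force: [-0.4, 0.7, -1.2]
gripper_width: 0.0157
```

```bash
python3 - <<'E'
from look import *
st(); s=capture("side");t=capture("top")
cv2.imwrite("pics/q2.png",np.hstack([zz(t,220,150,320,280,4),zz(s,200,130,300,260,4)]))
E
```

```text
21.65 [0.3262 0.0993 0.2894] F [-0.45  0.7  -1.19] M [-0.041  0.166  0.007] w 0.0157
```

View pics/q2.png

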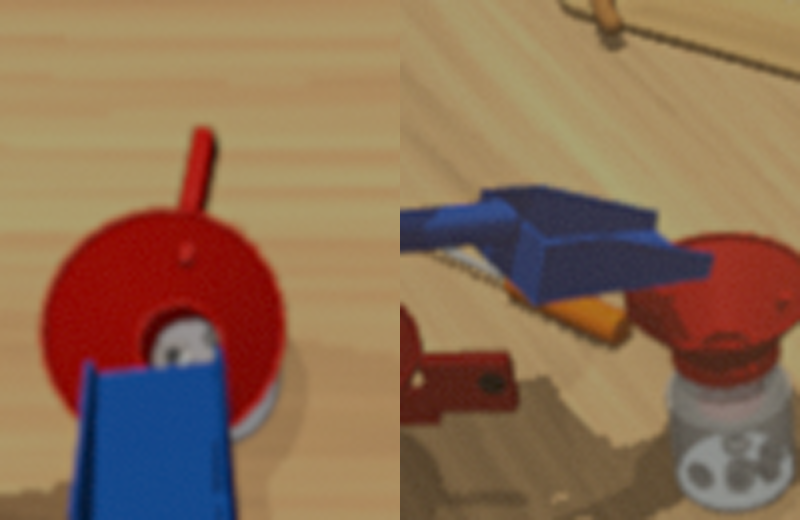

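The scoop is empty and the nuts are on the jar floor (side ≈(735,465) in the crop). I'll carry the scoop back to its old place and come down to just above mouth contact.

Request:
step_arm:
  targets:
    - {"x": 0, "y": 0, "z": 1.5, "yaw": 0}
    - {"x": 0, "y": 0, "z": 4, "yaw": 0}
    - {"x": 0, "y": -2, "z": 5, "yaw": 0}
    - {"x": 1, "y": -6, "z": 5, "yaw": 0}
    - {"x": 2, "y": -11, "z": 5, "yaw": 0}
    - {"x": 3.5, "y": -16, "z": 4, "yaw": 0}
    - {"x": 5, "y": -21, "z": 0, "yaw": 0}
    - {"x": 5.6, "y": -24, "z": -5, "yaw": 0}

```text
t: 22.75
ee_pos: [0.3838, -0.1438, 0.2393]
ee_rot: [[-0.993, -0.116, 0.004], [-0.116, 0.993, -0.003], [-0.004, -0.003, -1.0]]
ft_force: [0.1, 1.0, -1.7]
gripper_width: 0.0156
```

Request:
step_arm:
  targets:
    - {"x": 0, "y": 0, "z": -4, "yaw": 0}
    - {"x": 0, "y": 0, "z": -8, "yaw": 0}
    - {"x": 0, "y": 0, "z": -10.5, "yaw": 0}
    - {"x": 0, "y": 0, "z": -11.5, "yaw": 0}

```text
t: 23.25
ee_pos: [0.3812, -0.1404, 0.123]
ee_rot: [[-0.993, -0.118, -0.002], [-0.118, 0.993, 0.001], [0.002, 0.001, -1.0]]
ft_force: [-0.6, -0.1, -1.1]
gripper_width: 0.0159
```

```bash
python3 - <<'E'
from look import *
st(); s=capture("side");t=capture("top")
cv2.imwrite("pics/r1.png",np.hstack([zz(t,365,205,465,335,4),zz(s,265,230,365,360,4)]))
cv2.imwrite("pics/r1j.png",np.hstack([zz(t,210,160,310,280,4),zz(s,240,170,340,290,4)]))
E
```

```text
23.25 [ 0.3812 -0.1404  0.123 ] F [-0.57 -0.14 -1.09] M [-0.025  0.133  0.004] w 0.0159
```

View pics/r1.png

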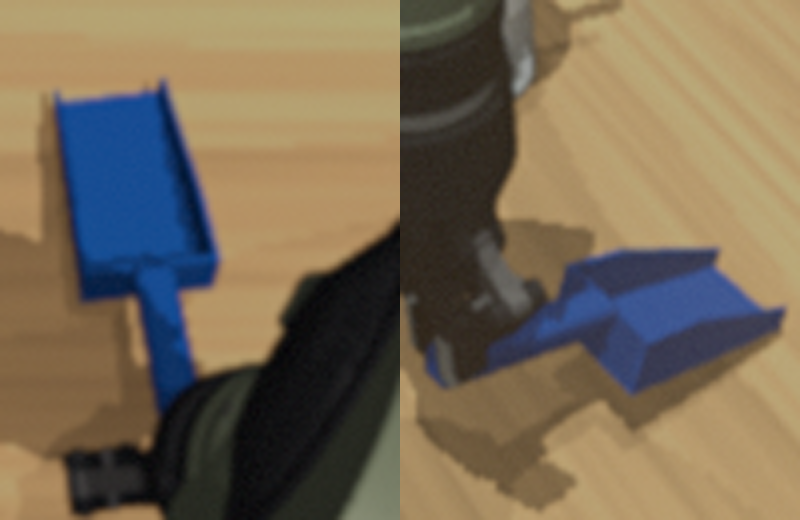

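View pics/r1j.png

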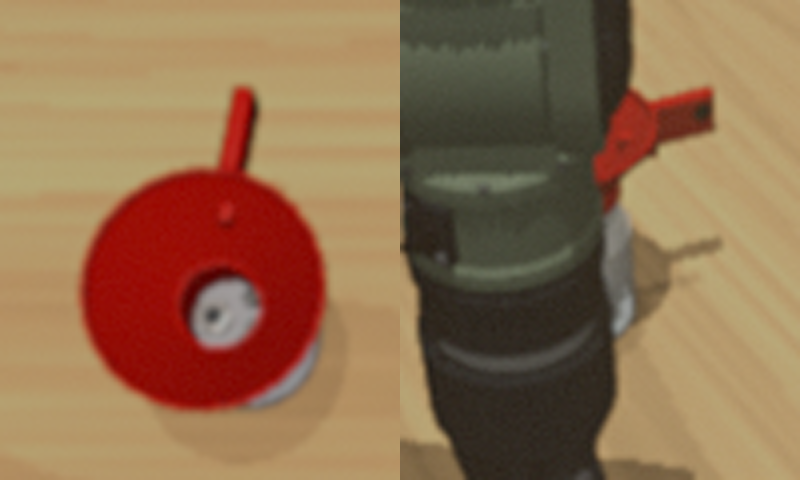

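Empty scoop just over the bench. I'll ease the grip so it can pivot, and lower it until flat.

Request:
step_arm:
  targets:
    - {"x": 0, "y": 0, "z": 0, "yaw": 0}
    - {"x": 0, "y": 0, "z": -0.5, "yaw": 0}
    - {"x": 0, "y": 0, "z": -1.7, "yaw": 0}
    - {"x": 0, "y": 0, "z": -2.9, "yaw": 0}
    - {"x": 0, "y": 0, "z": -4.1, "yaw": 0}
    - {"x": 0, "y": 0, "z": -5.3, "yaw": 0}
    - {"x": 0, "y": 0, "z": -6.4, "yaw": 0}
    - {"x": 0, "y": 0, "z": -7.2, "yaw": 0}
  gripper: 0.575
  squeeze: 20

```text
t: 24.35
ee_pos: [0.3819, -0.1406, 0.0514]
ee_rot: [[-0.993, -0.118, -0.001], [-0.118, 0.993, 0.0], [0.001, 0.0, -1.0]]
ft_force: [-0.6, 0.7, 0.4]
gripper_width: 0.0184
```

```bash
python3 - <<'E'
from look import *
st(); s=capture("side");t=capture("top")
cv2.imwrite("pics/r2.png",np.hstack([zz(t,365,205,465,335,4),zz(s,265,250,365,380,4)]))
E
```

```text
24.35 [ 0.3819 -0.1406  0.0514] F [-0.57  0.7   0.4 ] M [ 0.037 -0.033  0.031] w 0.0184
```

View pics/r2.png

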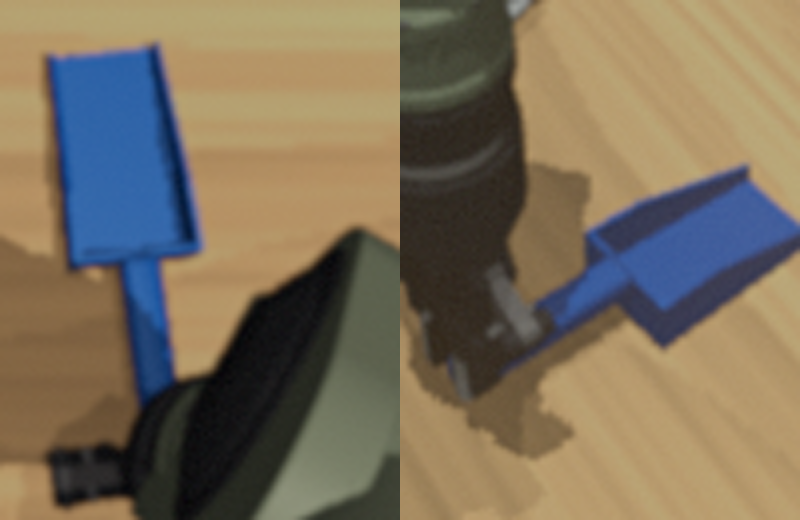

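Request:
step_arm:
  targets:
    - {"x": 0, "y": 0, "z": -0.5, "yaw": 0}
    - {"x": 0, "y": 0, "z": -0.5, "yaw": 0}

```text
t: 24.7
ee_pos: [0.3824, -0.1408, 0.0473]
ee_rot: [[-0.993, -0.118, 0.001], [-0.118, 0.993, -0.0], [-0.001, -0.0, -1.0]]
ft_force: [-0.2, -0.5, 0.7]
gripper_width: 0.0183
```

Request:
step_arm:
  targets:
    - {"x": 0, "y": 0, "z": 0, "yaw": 0}
    - {"x": 0, "y": 0, "z": 0, "yaw": 0}
    - {"x": 0, "y": 0, "z": 0, "yaw": 0}
    - {"x": 0, "y": 0, "z": 3, "yaw": 0}
    - {"x": 0, "y": 0, "z": 8, "yaw": 0}
    - {"x": 0, "y": 0, "z": 14, "yaw": 0}
    - {"x": 3, "y": 3, "z": 18, "yaw": -0.03}
    - {"x": 6, "y": 8, "z": 20, "yaw": -0.06}
  gripper: 0.0

```text
t: 25.7
ee_pos: [0.4442, -0.0612, 0.2503]
ee_rot: [[-0.999, -0.054, 0.005], [-0.054, 0.999, -0.002], [-0.005, -0.002, -1.0]]
ft_force: [1.2, -0.7, -0.5]
gripper_width: 0.0426
```

```bash
python3 - <<'E'
from look import *
st(); s=capture("side");t=capture("top"); save(s,"s_side"); save(t,"s_top")
P=lambda x0,y0,u,v:np.array([x0+(u+.5)/4-.5,y0+(v+.5)/4-.5])
b=(210,160);c=at_z(t,*P(*b,203.5,289),.144);e=at_z(t,*P(*b,243,90),.144);e2=at_z(t,*P(*b,232,172),.144)
print(c,e,e2,np.degrees(np.arctan2(*(e-c)[1::-1])),np.degrees(np.arctan2(*(e-e2)[1::-1])),np.linalg.norm(e-c))
cv2.imwrite("pics/s.png",np.hstack([zz(t,210,160,310,280,4),zz(s,240,170,340,290,4)]))
E
```

```text
25.7 [ 0.4442 -0.0612  0.2503] F [ 1.19 -0.7  -0.46] M [-0.039  0.015 -0.008] w 0.0426
[0.53085326 0.12598138 0.144     ] [0.62105921 0.11135831 0.144     ] [0.58347348 0.11510652 0.144     ] -9.207978110360129 -5.6949534893974665 0.09138351778151953
```

View pics/s.png

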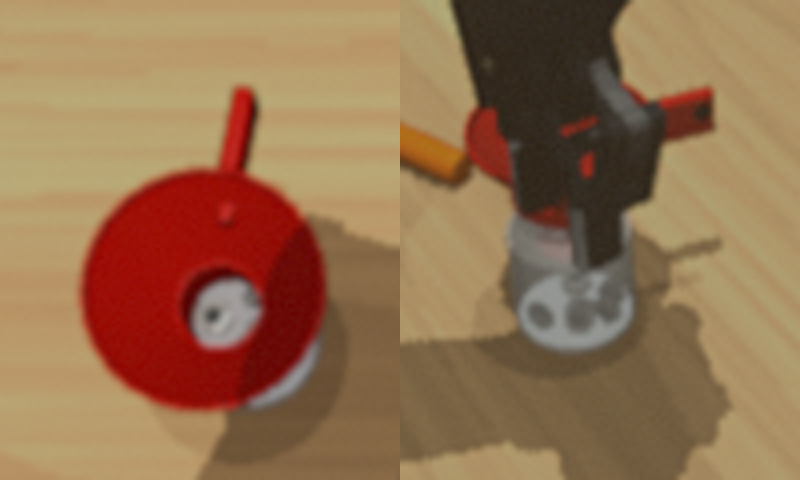

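View pics/s_top.png

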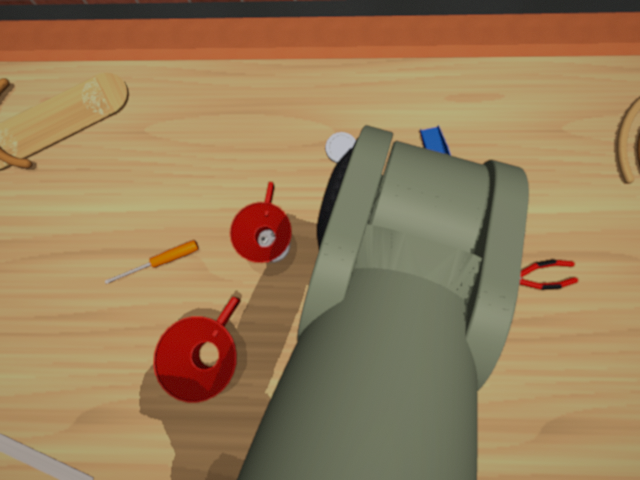

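View pics/s_side.png

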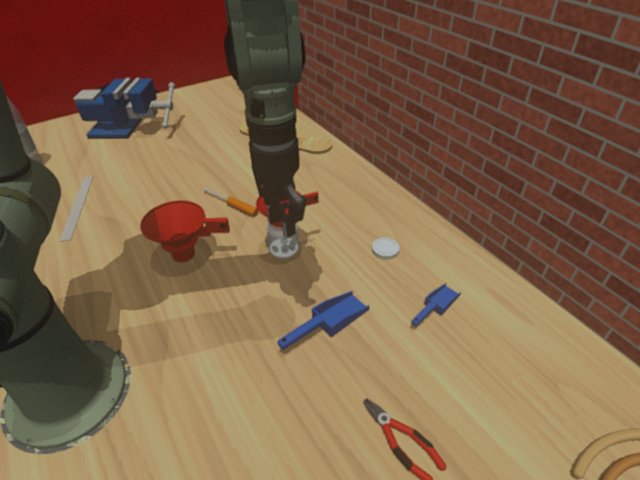

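The scoop lies flat, empty and released. All the nuts seem to be in the jar; I'll count them once the funnel is out. The ear's pinch point is ≈(0.6045, 0.1135, 0.126) at yaw ≈ −7.5°. Moving above it.

Request:
step_arm:
  targets:
    - {"x": 3, "y": 3, "z": 0, "yaw": -0.05}
    - {"x": 6.5, "y": 7, "z": 0, "yaw": -0.1}
    - {"x": 10, "y": 11, "z": 0, "yaw": -0.15}
    - {"x": 13.5, "y": 14.5, "z": 0, "yaw": -0.19}
    - {"x": 16.2, "y": 17.4, "z": -1, "yaw": -0.19}
    - {"x": 16.2, "y": 17.4, "z": -4, "yaw": -0.19}
    - {"x": 16.2, "y": 17.4, "z": -5, "yaw": -0.19}
    - {"x": 16.2, "y": 17.4, "z": -5, "yaw": -0.19}

```text
t: 26.8
ee_pos: [0.603, 0.1125, 0.1964]
ee_rot: [[-0.991, 0.132, -0.003], [0.132, 0.991, -0.0], [0.002, -0.001, -1.0]]
ft_force: [-0.1, -0.6, 0.5]
gripper_width: 0.0424
```

```bash
python3 - <<'E'
from look import *
st();o=observe();print(np.degrees(np.arctan2(o["ee_rot"][1,1],o["ee_rot"][0,1]))); s=capture("side");t=capture("top")
cv2.imwrite("pics/u.png",np.hstack([zz(t,210,140,310,260,4),zz(s,240,140,340,260,4)]))
E
```

```text
26.8 [0.603  0.1125 0.1964] F [-0.07 -0.6   0.48] M [-0.003  0.002  0.028] w 0.0424
82.4073790914743
```

View pics/u.png

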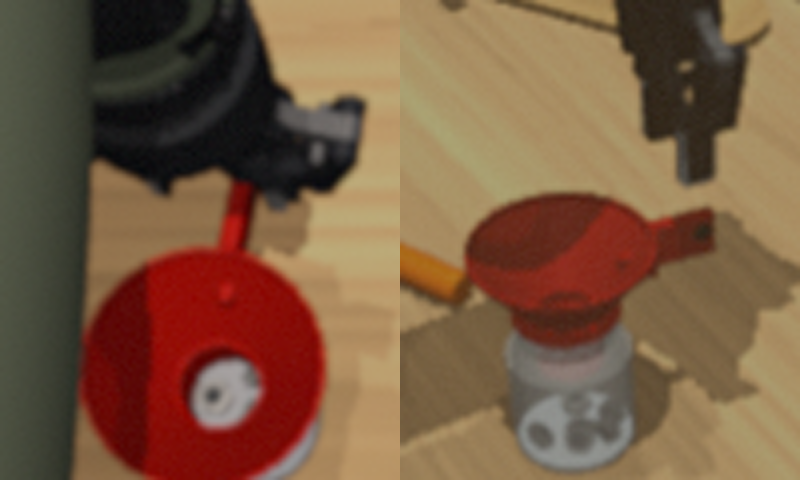

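Request:
step_arm:
  targets:
    - {"x": 0.1, "y": 0.1, "z": -3, "yaw": 0}
    - {"x": 0.1, "y": 0.1, "z": -5.5, "yaw": 0}
    - {"x": 0.1, "y": 0.1, "z": -7.2, "yaw": 0}
    - {"x": 0.1, "y": 0.1, "z": -7.6, "yaw": 0}
    - {"x": 0.1, "y": 0.1, "z": -7.6, "yaw": 0}

```text
t: 27.52
ee_pos: [0.6055, 0.1142, 0.122]
ee_rot: [[-0.991, 0.132, 0.001], [0.132, 0.991, 0.0], [-0.001, 0.0, -1.0]]
ft_force: [-0.0, 0.2, 0.1]
gripper_width: 0.0426
```

```bash
python3 - <<'E'
from look import *
st(); s=capture("side");t=capture("top")
cv2.imwrite("pics/v.png",np.hstack([zz(t,210,140,310,260,4),zz(s,240,140,340,260,4)]))
E
```

```text
27.52 [0.6055 0.1142 0.122 ] F [-0.02  0.18  0.08] M [ 0.062  0.038 -0.003] w 0.0426
```

View pics/v.png

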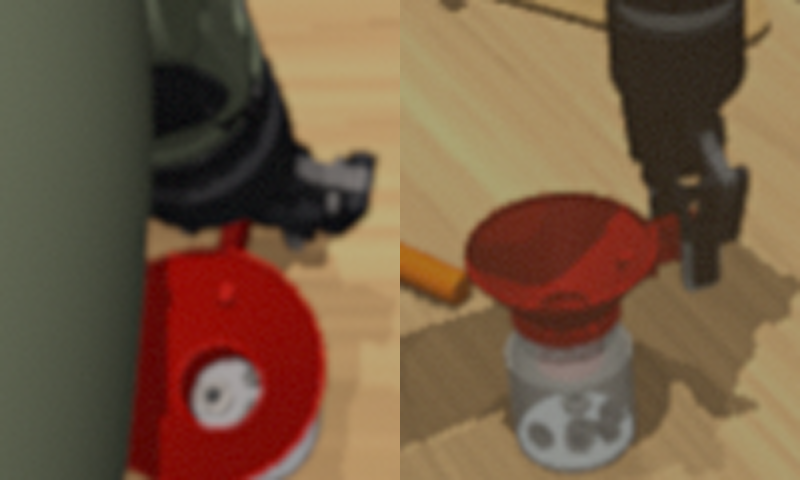

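The fingers straddle the ear. Closing gently first, then firmly.

Request:
step_arm:
  targets:
    - {"x": 0, "y": 0, "z": 0, "yaw": 0}
    - {"x": 0, "y": 0, "z": 0, "yaw": 0}
    - {"x": 0, "y": 0, "z": 0, "yaw": 0}
    - {"x": 0, "y": 0, "z": 0, "yaw": 0}
  gripper: 1
  squeeze: 30

```text
t: 28.12
ee_pos: [0.6054, 0.1144, 0.1218]
ee_rot: [[-0.991, 0.131, 0.001], [0.131, 0.991, 0.0], [-0.001, 0.0, -1.0]]
ft_force: [0.1, 0.5, 2.6]
gripper_width: 0.0097
```

Request:
step_arm:
  targets:
    - {"x": 0, "y": 0, "z": 0, "yaw": 0}
    - {"x": 0, "y": 0, "z": 0, "yaw": 0}
    - {"x": 0, "y": 0, "z": 0, "yaw": 0}
  squeeze: 120

```text
t: 28.5
ee_pos: [0.6054, 0.1144, 0.1218]
ee_rot: [[-0.991, 0.131, 0.001], [0.131, 0.991, 0.0], [-0.001, 0.0, -1.0]]
ft_force: [-0.3, 1.2, 5.2]
gripper_width: 0.0085
```

```bash
python3 - <<'E'
from look import *
st(); s=capture("side");t=capture("top")
cv2.imwrite("pics/w.png",np.hstack([zz(t,210,140,310,260,4),zz(s,240,140,340,260,4)]))
E
```

```text
28.5 [0.6054 0.1144 0.1218] F [-0.29  1.24  5.22] M [ 0.109  0.293 -0.094] w 0.0085
```

View pics/w.png

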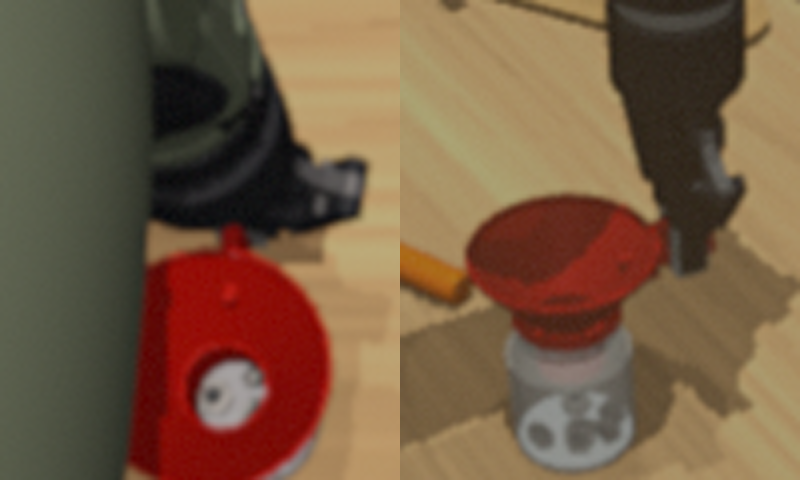

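Gripped at 8.5 mm width, and the jar is still upright. Lifting slowly and straight up.

Request:
step_arm:
  targets:
    - {"x": 0, "y": 0, "z": 0.4, "yaw": 0}
    - {"x": 0, "y": 0, "z": 1, "yaw": 0}
    - {"x": 0, "y": 0, "z": 1.6, "yaw": 0}
    - {"x": 0, "y": 0, "z": 2.2, "yaw": 0}
    - {"x": 0, "y": 0, "z": 2.5, "yaw": 0}

```text
t: 29.22
ee_pos: [0.6053, 0.1143, 0.1469]
ee_rot: [[-0.991, 0.131, 0.001], [0.131, 0.991, -0.0], [-0.001, 0.0, -1.0]]
ft_force: [-0.5, -0.3, -0.1]
gripper_width: 0.0084
```

```bash
python3 - <<'E'
from look import *
st(); s=capture("side");t=capture("top")
cv2.imwrite("pics/x.png",np.hstack([zz(t,210,140,310,260,4),zz(s,240,140,340,260,4)]))
E
```

```text
29.23 [0.6053 0.1143 0.1469] F [-0.54 -0.34 -0.08] M [-0.072 -0.07  -0.009] w 0.0084
```

View pics/x.png

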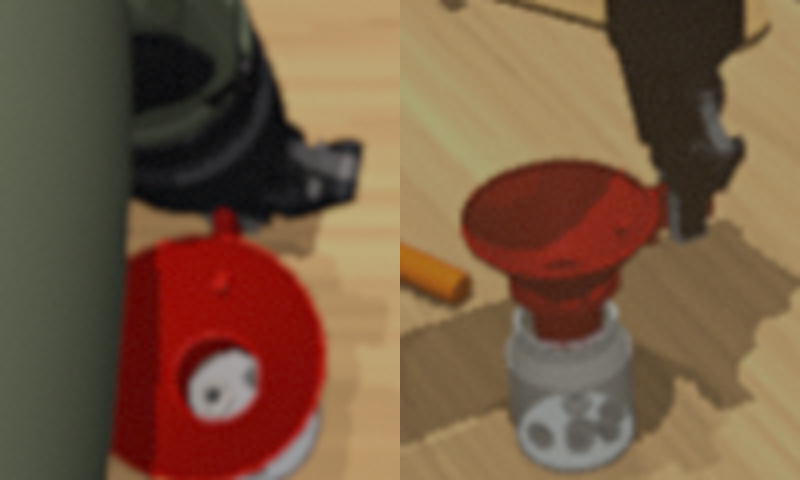

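The funnel is rising and roughly level, and the jar stays put. Lifting the rest, for about 9.5 cm of clearance.

Request:
step_arm:
  targets:
    - {"x": 0, "y": 0, "z": 1, "yaw": 0}
    - {"x": 0, "y": 0, "z": 2.5, "yaw": 0}
    - {"x": 0, "y": 0, "z": 4.5, "yaw": 0}
    - {"x": 0, "y": 0, "z": 6.5, "yaw": 0}
    - {"x": 0, "y": 0, "z": 8.5, "yaw": 0}
    - {"x": 0, "y": 0, "z": 10, "yaw": 0}
    - {"x": 0, "y": 0, "z": 10.8, "yaw": 0}
    - {"x": 0, "y": 0, "z": 10.8, "yaw": 0}

```text
t: 30.32
ee_pos: [0.6053, 0.1143, 0.2548]
ee_rot: [[-0.991, 0.131, 0.001], [0.131, 0.991, 0.0], [-0.001, 0.0, -1.0]]
ft_force: [-0.5, -0.3, -0.7]
gripper_width: 0.0085
```

```bash
python3 - <<'E'
from look import *
st(); s=capture("side");t=capture("top"); save(s,"y_side"); save(t,"y_top")
cv2.imwrite("pics/y.png",np.hstack([zz(t,200,140,300,270,4),zz(s,230,130,330,260,4)]))
E
```

```text
30.32 [0.6053 0.1143 0.2548] F [-0.49 -0.35 -0.69] M [-0.038 -0.028 -0.001] w 0.0085
```

View pics/y.png

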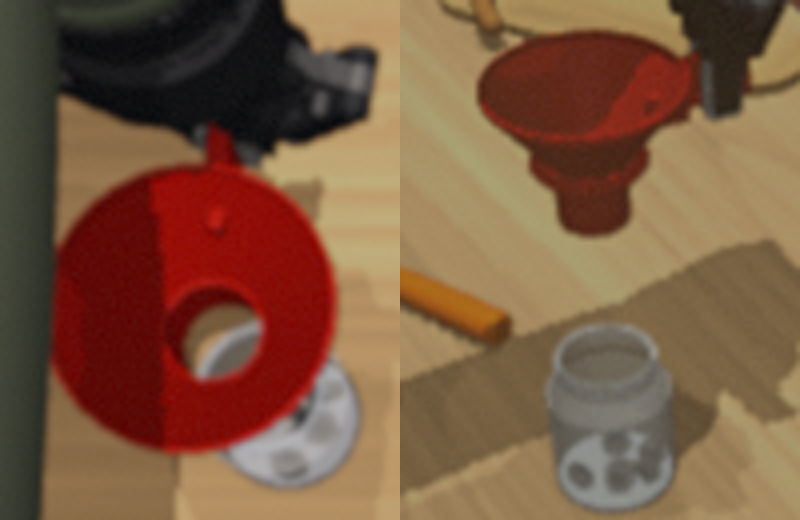

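View pics/y_side.png

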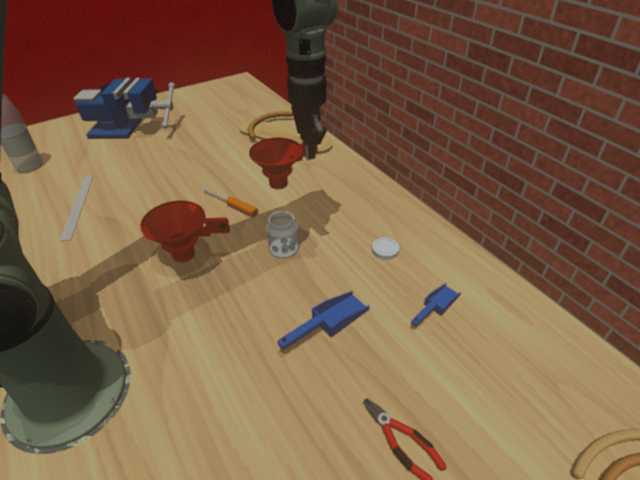

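```bash
python3 - <<'E'
from look import *
s=capture("side");t=capture("top"); o=observe();tcp=o["ee_pos"]
yaw=np.radians(-7.6)
g=tcp+[0,0,.005]
def circ(r,z,tiltx,tilty,n=72):
    Rm=RR.from_euler("zyx",[-7.6,tilty,tiltx],degrees=True).as_matrix()
    a=np.linspace(0,2*np.pi,n,endpoint=False)
    return [g+Rm@(np.array([r*np.cos(q),r*np.sin(q),z])-[.076,0,.066]) for q in a]
ims=[]
for ty in(0,4):
  for c,b in((t,(200,140,300,270)),(s,(230,130,330,260))):
    im=zz(c,*b,4)
    for r,z,col in((.055,.084,(0,255,0)),(.0215,0,(255,255,0)),(.033,.035,(0,255,255))):
        pts=np.array([((proj(c,p)-b[:2]+.5)*4-.5) for p in circ(r,z,0,ty)]).round().astype(np.int32)
        cv2.polylines(im,[pts],True,col,1)
    ims.append(im)
cv2.imwrite("pics/z0.png",np.hstack(ims[:2]));cv2.imwrite("pics/z4.png",np.hstack(ims[2:]))
cv2.imwrite("pics/jar.png",zz(s,255,200,310,265,9))
E
```

```text
(no output)
```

View pics/z0.png

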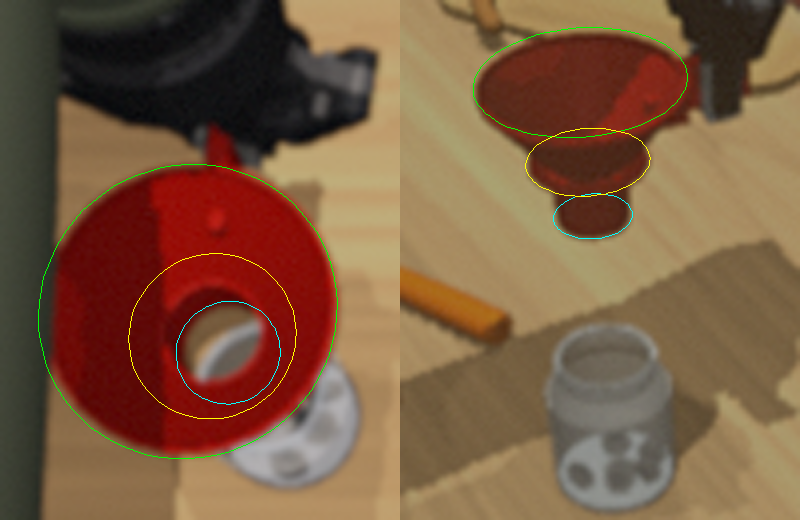

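View pics/z4.png

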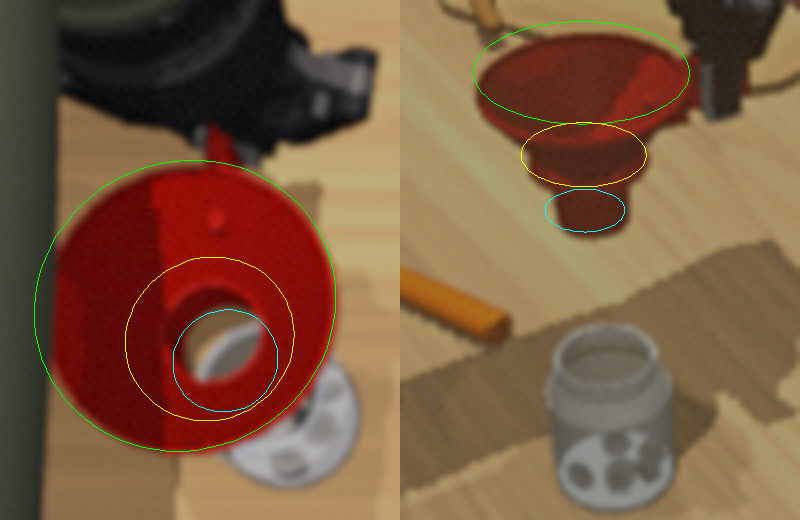

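View pics/jar.png

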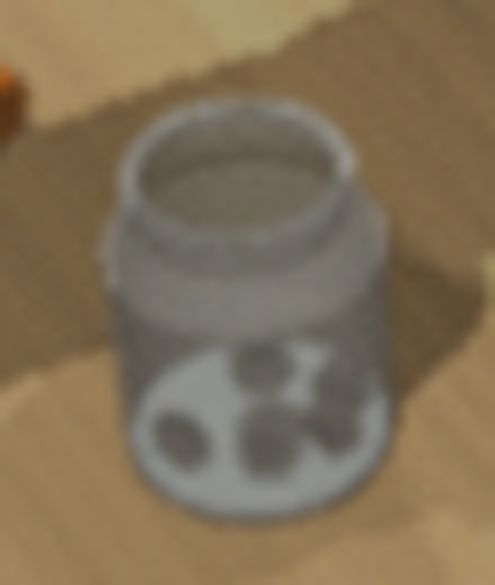

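```bash
python3 - <<'E'
from look import *
from scipy.optimize import least_squares
s=capture("side");t=capture("top"); o=observe();g=o["ee_pos"]+[0,0,.005]
B=lambda b,u,v,k=4:np.array([b[0]+(u+.5)/k-.5,b[1]+(v+.5)/k-.5])
bs=(230,130);bt=(200,140)
S=[B(bs,u-400,v) for u,v in((478,95),(497,62),(540,38),(583,31),(630,34),(665,52),(487,115))]
ST=[B(bs,u-400,v) for u,v in((557,218),(570,230),(593,236),(615,230),(629,216))]
TT=[B(bt,u,v) for u,v in((336,300),(325,245),(290,200),(195,166),(130,185),(185,452),(250,435),(310,385))]
def circ(r,z,q):
    Rm=RR.from_euler("zyx",[-7.6,q[1],q[0]],degrees=True).as_matrix()
    a=np.linspace(0,2*np.pi,360,endpoint=False)
    return [g+np.r_[q[2:5]]/1e3+Rm@(np.array([r*np.cos(w),r*np.sin(w),z])-[.076,0,.066]) for w in a]
def f(q):
    out=[]
    for c,r,z,pts in((s,.055,.084,S),(s,.0215,0,ST),(t,.055,.084,TT)):
        pr=np.array([proj(c,p) for p in circ(r,z,q)])
        out+= [np.min(np.linalg.norm(pr-p,axis=1)) for p in pts]
    return np.r_[out,np.array(q[2:5])/6, ]
r=least_squares(f,[0,0,0,0,0],diff_step=1e-2,x_scale=[1,1,1,1,1],loss="soft_l1")
import itertools
from scipy.optimize import minimize
r=minimize(lambda q:np.sum(f(q)**2),[0,-1,0,0,0],method="Nelder-Mead",options=dict(maxiter=600))
print("tiltx,tilty,dx,dy,dz",r.x.round(2),"cost",r.fun,f(r.x).round(1))
q=r.x;Rm=RR.from_euler("zyx",[-7.6,q[1],q[0]],degrees=True).as_matrix();print("stem bottom",(g+q[2:]/1e3+Rm@np.array([-.076,0,-.066])).round(4))
for u,v in((180,440),(265,365),(270,440),(340,380),(335,430)): print("side nut",at_z(s,*B((255,200),u,v,9),.008).round(3))
for u,v in((290,462),(320,428),(330,385),(300,408)): print("top nut",at_z(t,*B(bt,u,v),.010).round(3))
for u,v in((212,315),(250,297)): print("thru-funnel nut",at_z(t,*B((210,160),u,v),.010).round(3))
o=np.mean([at_z(s,*B((255,200),u,v,9),.095) for u,v in((120,185),(355,170),(240,98),(240,245))],0);print("jar mouth approx",o.round(3))
cv2.imwrite("pics/jart.png",zz(t,245,215,300,270,9))
E
```

```text
tiltx,tilty,dx,dy,dz [-2.9   1.21  0.1  -0.73 -0.78] cost 18.104758892039566 [ 0.8  1.5  0.1  0.1  0.1  1.4  0.9  0.5  1.7  1.   1.3  1.1  0.3  0.4
  0.2  0.7  1.6  1.   0.8  0.2  0.  -0.1 -0.1]
stem bottom [0.5281 0.1203 0.1929]
side nut [0.506 0.127 0.008]
side nut [0.54  0.142 0.008]
side nut [0.527 0.114 0.008]
side nut [0.555 0.125 0.008]
side nut [0.544 0.108 0.008]
top nut [0.507 0.124 0.01 ]
top nut [0.525 0.109 0.01 ]
top nut [0.547 0.105 0.01 ]
top nut [0.535 0.12  0.01 ]
thru-funnel nut [0.541 0.145 0.01 ]
thru-funnel nut [0.551 0.125 0.01 ]
jar mouth approx [0.528 0.122 0.095]
```

View pics/jart.png

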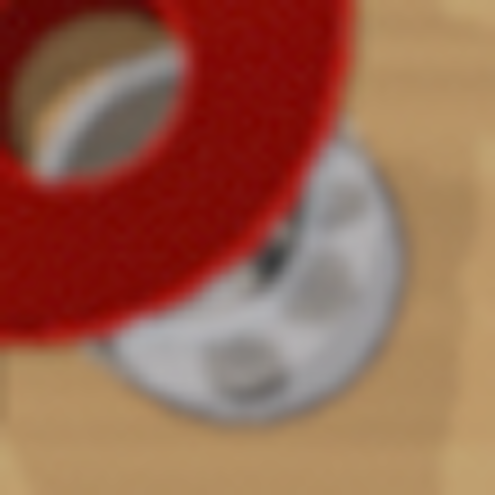

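```bash
python3 - <<'E'
from look import *
s=capture("side");t=capture("top")
for c,n in((s,"side"),(t,"top")):
    for d in look_for(c,"nut1"): print(n,round(d["p"],2),(np.array(d["extent"])*[640,480,640,480]).round(1))
a=zz(s,262,225,306,262,9);b=zz(t,262,222,297,267,9)
def en(im):
    im=im.astype(float);return np.clip((im-60)*1.9,0,255).astype(np.uint8)
a,b=en(a),en(b)
for i,p in enumerate([(.506,.127,.008),(.540,.142,.008),(.527,.114,.008),(.555,.125,.008),(.544,.108,.008),(.535,.120,.010)]):
    for im,c,o in((a,s,(262,225)),(b,t,(262,222))):
        q=(proj(c,p)-o+.5)*9;cv2.putText(im,str(i+1),tuple(int(x) for x in q),0,.45,(0,0,255),1)
h=max(a.shape[0],b.shape[0]);pad=lambda i:np.pad(i,((0,h-i.shape[0]),(0,0),(0,0)))
cv2.imwrite("pics/cnt.png",np.hstack([pad(a),pad(b)])); save(t,"z_top")
E
```

```text
(no output)
```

View pics/cnt.png

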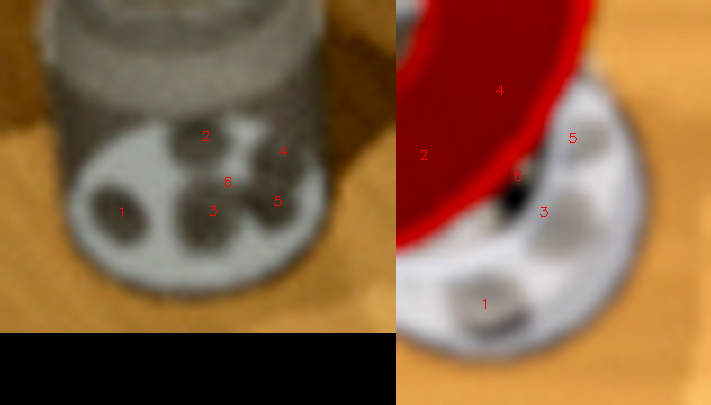

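View pics/z_top.png

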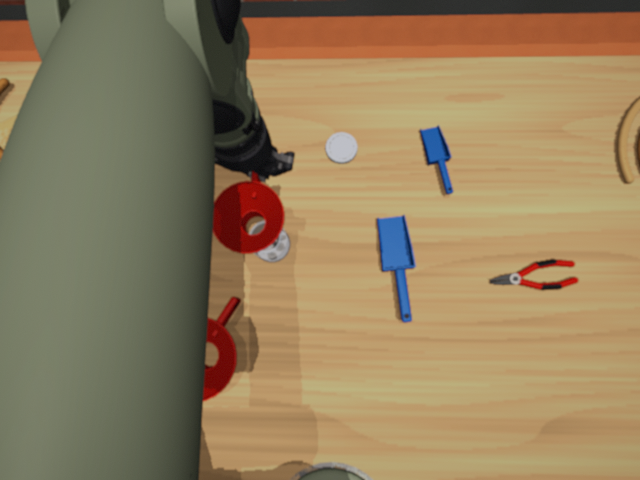

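```bash
cat > tilt.py <<'E'
from look import *
from scipy.optimize import least_squares
def redc(c,box):
    im=c["color"].astype(int);m=((im[...,0]>60)&(im[...,0]>2.2*im[...,1])&(im[...,0]>2.2*im[...,2])).astype(np.uint8)
    x0,y0,x1,y1=box;k=np.zeros_like(m);k[y0:y1,x0:x1]=m[y0:y1,x0:x1]
    n,l,st,_=cv2.connectedComponentsWithStats(k);i=1+np.argmax(st[1:,4]);mm=(l==i).astype(np.uint8)
    big=cv2.GaussianBlur(cv2.resize(mm.astype(np.float32),None,fx=4,fy=4,interpolation=cv2.INTER_LINEAR),(0,0),2)
    cs,_=cv2.findContours((big>.5).astype(np.uint8),cv2.RETR_EXTERNAL,cv2.CHAIN_APPROX_NONE)
    p=max(cs,key=len)[:,0].astype(float);return (p+.5)/4-.5
def fit(s,t,S,T,c0,yaw):
    a=np.linspace(0,2*np.pi,720,endpoint=False);ring=np.stack([.055*np.cos(a),.055*np.sin(a),0*a],1)
    def f(q):
        Rm=RR.from_euler("zyx",[yaw,q[1],q[0]],degrees=True).as_matrix();P=ring@Rm.T+c0+np.array(q[2:])/1e3
        o=[]
        for c,pts in((s,S),(t,T)):
            pr=np.array([proj(c,p) for p in P]);d=pts[:,None]-pr[None];D=np.linalg.norm(d,axis=2);j=D.argmin(1)
            cen=pr.mean(0);o.append(np.sign(np.linalg.norm(pts-cen,axis=1)-np.linalg.norm(pr[j]-cen,axis=1))*D[np.arange(len(pts)),j])
        return np.concatenate(o)
    r=least_squares(f,[0,0,0,0,0],diff_step=.02,x_scale=[3,3,3,3,3],loss="soft_l1",f_scale=.5)
    return r.x,r.fun
E
python3 - <<'E'
from tilt import *
s=capture("side");t=capture("top");o=observe()["ee_pos"]
Rz=RR.from_euler("z",-7.6,degrees=True).as_matrix();c0=o+[0,0,.005]+Rz@np.array([-.076,0,.018]);print("rim centre expected",c0.round(4))
Sc=redc(s,(235,120,312,200));Tc=redc(t,(205,165,300,260))
cs=proj(s,c0);ct=proj(t,c0);print(cs,ct,Sc.min(0),Sc.max(0),Tc.min(0),Tc.max(0))
S=Sc[(Sc[:,1]<cs[1]+1)&(Sc[:,0]<cs[0]+15)][::4]
T=Tc[((Tc[:,0]>ct[0]-15)&(Tc[:,1]>ct[1]+0))|((Tc[:,0]>ct[0]+16))][::4]
x,r=fit(s,t,S,T,c0,-7.6);print("seg lifted",x.round(2),np.abs(r).mean(),len(S),len(T))
im=zz(s,230,130,330,260,4);im2=zz(t,200,140,300,270,4)
for p in S: cv2.circle(im,tuple(int(v) for v in (p-(230,130)+.5)*4),1,(0,255,0),-1)
for p in T: cv2.circle(im2,tuple(int(v) for v in (p-(200,140)+.5)*4),1,(0,255,0),-1)
cv2.imwrite("pics/tilt.png",np.hstack([im2,im]))
# same on the seated funnel (initial pictures)
for nm in("a",):
    s2=dict(s);t2=dict(t);s2["color"]=cv2.imread("pics/a_side.png")[...,::-1];t2["color"]=cv2.imread("pics/a_top.png")[...,::-1]
    c1=np.array([.529,.1235,.144]);Sc=redc(s2,(250,180,325,235));Tc=redc(t2,(225,178,300,270));cs=proj(s,c1);ct=proj(t,c1)
    S=Sc[(Sc[:,1]<cs[1]+1)&(Sc[:,0]<cs[0]+15)][::4];T=Tc[((Tc[:,0]>ct[0]-15)&(Tc[:,1]>ct[1]))|(Tc[:,0]>ct[0]+16)][::4]
    x,r=fit(s2,t2,S,T,c1,-7.6);print("seated ref",x.round(2),np.abs(r).mean())
E
```

```text
rim centre expected [0.5297 0.1243 0.2772]
[274.80360395 149.13000039] [246.25070796 216.49975775] [250.625 138.625] [304.375 166.375] [211.625 170.625] [283.375 253.375]
seg lifted [  5.85  -2.17   4.22   2.57 -13.74] 0.34412529289805044 43 106
seated ref [  4.61   0.83   3.89   5.36 -11.63] 0.24536227905412453
```

View pics/tilt.png

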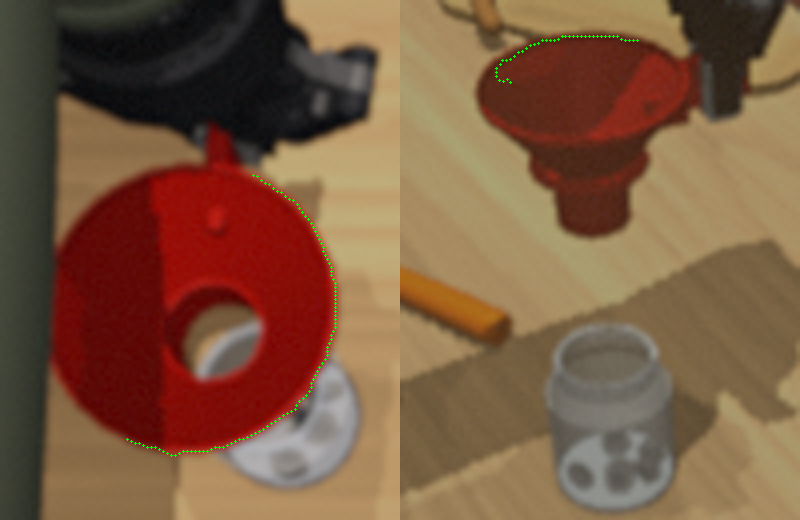

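```bash
sed -i 's/(im\[...,0\]>60)&(im\[...,0\]>2.2\*im\[...,1\])&(im\[...,0\]>2.2\*im\[...,2\])/(im[...,0]>45)\&(im[...,0]>1.75*im[...,1])\&(im[...,0]>2.1*im[...,2])/; s/return np.concatenate(o)$/return np.r_[np.concatenate(o),np.array(q[2:])*W]/; s/^def fit/W=1.0\ndef fit/' tilt.py
python3 - <<'E'
from tilt import *
s=capture("side");t=capture("top");o=observe()["ee_pos"]
Rz=RR.from_euler("z",-7.6,degrees=True).as_matrix();c0=o+[0,0,.005]+Rz@np.array([-.076,0,.018])
s2=dict(s);t2=dict(t);s2["color"]=cv2.imread("pics/a_side.png")[...,::-1];t2["color"]=cv2.imread("pics/a_top.png")[...,::-1]
c1=np.array([.529,.1235,.144]);ims=[]
for nm,a,b,c,bs,bt in(("lifted",s,t,c0,(235,120,312,200),(205,165,300,260)),("seated",s2,t2,c1,(250,180,325,235),(225,178,300,270))):
    Sc=redc(a,bs);Tc=redc(b,bt);cs=proj(a,c);ct=proj(b,c)
    S=Sc[(Sc[:,1]<cs[1]+2)&(Sc[:,0]<cs[0]+20)][::3];T=Tc[((Tc[:,0]>ct[0]-15)&(Tc[:,1]>ct[1]))|(Tc[:,0]>ct[0]+16)][::4]
    x,r=fit(a,b,S,T,c,-7.6);print(nm,x.round(2),np.abs(r).mean().round(2),len(S),len(T))
    im=zz(a,int(cs[0])-45,int(cs[1])-30,int(cs[0])+55,int(cs[1])+50,4)
    for p in S: cv2.circle(im,tuple(int(v) for v in (p-(int(cs[0])-45,int(cs[1])-30)+.5)*4),1,(0,255,0),-1)
    ims.append(im)
cv2.imwrite("pics/tilt2.png",np.hstack(ims))
E
```

```text
lifted [-0.69  1.89  1.72  0.47 -4.52] 0.33 64 107
seated [-3.45  1.48  1.55  2.83 -1.26] 0.33 65 86
```

View pics/tilt2.png

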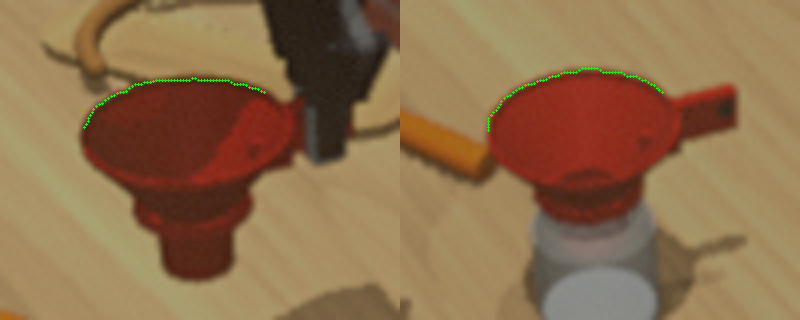

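```bash
python3 - <<'E'
import cv2,numpy as np
im=cv2.imread("pics/y_side.png")[225:262,262:306];g=cv2.resize(cv2.cvtColor(im,cv2.COLOR_BGR2GRAY),None,fx=8,fy=8,interpolation=cv2.INTER_CUBIC)
h,w=g.shape;m=np.zeros_like(g);cv2.ellipse(m,(int(195/9*8),int(205/9*8)),(int(112/9*8),int(78/9*8)),0,0,360,255,-1)
b=((g<112)&(m>0)).astype(np.uint8);n,l,s,c=cv2.connectedComponentsWithStats(b)
print([(s[i,4],c[i].round()) for i in range(1,n) if s[i,4]>150])
cv2.imwrite("pics/blob.png",np.hstack([cv2.equalizeHist(g),b*255]))
E
```

```text
[(np.int32(7692), array([204., 168.])), (np.int32(1763), array([105., 191.]))]
```

View pics/blob.png

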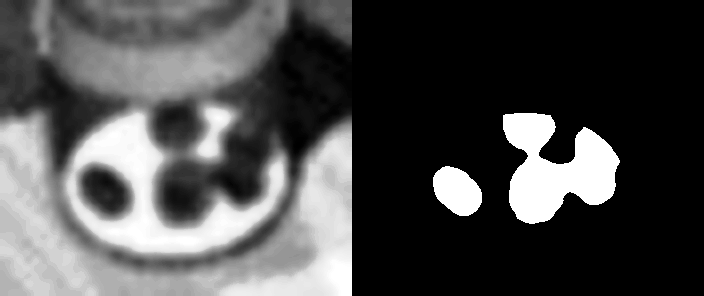

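The dark area in the jar is 7692 px for the cluster and 1763 px for the single nut. The cluster is clipped at the top and overlapping, so that fits six nuts, and none shows on the bench, in the scoop or in the funnel. One last settle and state check, then I hand it in.

Request:
step_arm:
  targets:
    - {"x": 0, "y": 0, "z": 0, "yaw": 0}
    - {"x": 0, "y": 0, "z": 0, "yaw": 0}
    - {"x": 0, "y": 0, "z": 0, "yaw": 0}
    - {"x": 0, "y": 0, "z": 0, "yaw": 0}

```text
t: 31.52
ee_pos: [0.6051, 0.1143, 0.2543]
ee_rot: [[-0.991, 0.131, 0.0], [0.131, 0.991, -0.0], [-0.0, -0.0, -1.0]]
ft_force: [0.4, -0.0, -0.7]
gripper_width: 0.0089
```

```bash
python3 - <<'E'
from look import *
st(); print(job_done())
E
```

```text
31.52 [0.6051 0.1143 0.2543] F [ 0.45 -0.02 -0.73] M [ 0.026 -0.038  0.037] w 0.0089
the job is handed in; nothing more can be done
None
```

I poured the nuts through the funnel into the jar and set the empty scoop down flat where it had been, released. I then lifted the funnel by its ear and handed in at 31.5 s, still holding it over the jar.

The arm cannot tilt the tool, so I poured by pinching the tail of the scoop's handle. Easing the jaws let the scoop pivot nose-down to about 21° over the funnel.

**Last checks**
- **Funnel:** the stem's end is at a height of about 0.193 m, roughly 9.5 cm above the jar's mouth and within about 2 mm of its centre. The gripper readings were steady.
- **Level:** my tilt fits disagreed by 2–3°. That is about their own error, so I can only call the funnel level to within about 3°.
- **Jar:** it stands upright and unmoved.
- **Nuts:** I could make out five separate nuts in the jar. A merged dark patch has about the right area for the sixth, which seems to overlap another. The nut detector found nothing in the last pictures. I saw no nut on the bench, in the scoop or in the funnel.
- **Bystanders:** the lid, side cutters and screwdriver look undisturbed.

**What went wrong on the way**
- My first move call was refused because its rows had no z. The next call then took the gripper down beside the larger funnel, without touching it.
- While I tested the grip, the loaded scoop dropped about 2 cm flat onto the bench, and all six nuts stayed in it.

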